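# Charge the mixing beaker through the drop-bottom cup

## Task

First take the lid off the mixing beaker and lay it on the cork mat; then put every yellow tablet into the drop cup while it stands on the lab jack. Hold the cup upright over the beaker and lower its red release tab on the striker post so that the bottom swings open and all the tablets fall into the beaker; then stand the empty cup, bottom shut, back in the middle of the jack's plate and put the lid back on the beaker so that it covers the mouth completely. Leave everything else where it is.

Things in the scene. Friction and masses are not known exactly. Their poses are not given: they have to be found in the camera images.
- beaker_mouth (a point): centre of the mouth (rim height, 100 mm above the table) of the steel beaker that is fixed upright on the aluminium charging station. Beaker: outside diameter 104 mm, wall 3 mm, inside depth 85 mm. Axes of this point: z up, y horizontal, pointing from the beaker to the striker post
- beaker_floor (a point): centre of the beaker's inner floor, 15 mm above the table
- striker_top (a point): top of the fixed striker post (green cap 14 mm across) beside the beaker, 72 mm from its axis on its +y side; 155 mm above the table, 55 mm above the rim. The cup's release tab is pressed by lowering it on this top
- lid_knob (a point): loose lid that lies on the beaker at the start: blue disc 114 mm across and 5 mm thick, underside flat, with an upright black knob 22 mm across and 40 mm tall on its centre; about 0.12 kg. This point lies on its axis, 27 mm above its underside (knob from 5 to 45 mm)
- rest_top (a point): centre of the top of the round cork mat (140 mm across, 3 mm thick) on which the lid is laid
- jack_top (a point): centre of the top of the lab jack's black ribbed plate (160 mm by 180 mm, x by y; 60 mm above the table, does not move), the cup's parking place
- cup_grip (a point): black upright grip fin of the loose drop cup (cup about 0.15 kg), on the cup's +y side, rising 45 mm above its rim; fin 12 mm thick along y, 30 mm wide along x. This point is in the fin, 26 mm above the rim, 96 mm above the cup's underside, 32 mm to +y of the cup's middle. z is up, y points from the cup's middle to its release tab
- cup_mouth (a point): centre of the drop cup's open mouth at rim height, 70 mm above its underside; axes as cup_grip. White square cup with a slick lining, outside 58 mm by 58 mm, inside 52 mm by 52 mm. It starts standing on its two side walls on the jack plate, bottom flap shut. Hold it upright at all times
- tab_pad (a point): on the underside of the red release tab, 30 mm out from the hinge line (along x; 29 mm to +y of the cup's middle, 10 mm above its underside); while shut 8 mm above the cup's underside. The tab is 24 mm wide, sticks out level to 58 mm from the hinge, one piece with the orange bottom flap: pushing it up relative to the cup, as by lowering it on the striker, swings the bottom open
- flap (a joint): angle of the bottom flap, rad: 0 shut, grows as the tab is pushed up, stop at 1.1. A spring shuts it (2 N at the tab to start, then 3 to 5 N). With the striker under tab_pad, lowering by 20 mm from first touch gives about 0.6, by 37 mm about 1.0, the cup's underside then 10 mm above the rim; tablets slide off above 0.75, away from the hinge. The open flap hangs 50 mm below the cup
- tablet1_c (a point): yellow pressed tablet, a flat disc 24 mm across and 11 mm thick, 12 g; this point is its centre (half-way up). It starts lying flat on the green mat, at least 45 mm from centre to centre from its neighbours. 3 to 5 of the five tablets are present in a run; an absent one reads None
- tablet2_c (a point): yellow pressed tablet, a flat disc 24 mm across and 11 mm thick, 12 g; this point is its centre (half-way up). It starts lying flat on the green mat, at least 45 mm from centre to centre from its neighbours. 3 to 5 of the five tablets are present in a run; an absent one reads None
- tablet3_c (a point): yellow pressed tablet, a flat disc 24 mm across and 11 mm thick, 12 g; this point is its centre (half-way up). It starts lying flat on the green mat, at least 45 mm from centre to centre from its neighbours. 3 to 5 of the five tablets are present in a run; an absent one reads None
- tablet4_c (a point): yellow pressed tablet, a flat disc 24 mm across and 11 mm thick, 12 g; this point is its centre (half-way up). It starts lying flat on the green mat, at least 45 mm from centre to centre from its neighbours. 3 to 5 of the five tablets are present in a run; an absent one reads None
- tablet5_c (a point): yellow pressed tablet, a flat disc 24 mm across and 11 mm thick, 12 g; this point is its centre (half-way up). It starts lying flat on the green mat, at least 45 mm from centre to centre from its neighbours. 3 to 5 of the five tablets are present in a run; an absent one reads None
- jar_small: small amber jar 30 mm across, 30 mm tall, on the green mat among the tablets; a bystander, to be left alone; origin at its underside
- amber_bottle: amber bottle 56 mm across, 110 mm tall; a bystander, to be left alone; origin at its underside
- white_jar: white jar 60 mm across, 60 mm tall; a bystander, to be left alone; origin at its underside
- probe: white pen thermometer lying flat, about 190 mm long; a bystander, to be left alone; origin at its underside
- stopper: red rubber stopper 22 mm across, 25 mm tall; a bystander, to be left alone; origin at its underside
- weight: brass weight 32 mm across, 42 mm tall; a bystander, to be left alone; origin at its underside

How it is judged (in metres and radians):
On the way, in this order (a step that is already met when the one before it is completed fails the run):
1. the lid lies flat on the cork mat (z of lid_knob in the frame of rest_top below 0.033 m and horizontal distance between lid_knob and rest_top below 0.045 m and angle between lid_knob's own z axis and vertical below 0.1 rad), for 0.2 s.
2. all tablets present are in the drop cup, which stands on the jack (x of tablet1_c in the frame of cup_mouth between -0.026 and 0.026 m and y of tablet1_c in the frame of cup_mouth between -0.026 and 0.026 m and z of tablet1_c in the frame of cup_mouth between -0.066 and 0 m and x of tablet2_c in the frame of cup_mouth between -0.026 and 0.026 m and y of tablet2_c in the frame of cup_mouth between -0.026 and 0.026 m and z of tablet2_c in the frame of cup_mouth between -0.066 and 0 m and x of tablet3_c in the frame of cup_mouth between -0.026 and 0.026 m and y of tablet3_c in the frame of cup_mouth between -0.026 and 0.026 m and z of tablet3_c in the frame of cup_mouth between -0.066 and 0 m and x of tablet4_c in the frame of cup_mouth between -0.026 and 0.026 m and y of tablet4_c in the frame of cup_mouth between -0.026 and 0.026 m and z of tablet4_c in the frame of cup_mouth between -0.066 and 0 m and x of tablet5_c in the frame of cup_mouth between -0.026 and 0.026 m and y of tablet5_c in the frame of cup_mouth between -0.026 and 0.026 m and z of tablet5_c in the frame of cup_mouth between -0.066 and 0 m and z of cup_mouth in the frame of jack_top below 0.08 m and horizontal distance between cup_mouth and jack_top below 0.09 m), for 0.2 s.
3. the cup's bottom is swung open, by its tab on the striker, with the cup over the beaker (value of joint flap above 0.5 rad and horizontal distance between cup_mouth and beaker_mouth below 0.045 m and contact force between cup and station above 0.3 N), for 0.05 s.
4. all tablets present are in the beaker (horizontal distance between each of tablet1_c, tablet2_c, tablet3_c, tablet4_c, tablet5_c and beaker_floor below 0.049 m and z of tablet1_c in the frame of beaker_floor between -0.005 and 0.075 m and z of tablet2_c in the frame of beaker_floor between -0.005 and 0.075 m and z of tablet3_c in the frame of beaker_floor between -0.005 and 0.075 m and z of tablet4_c in the frame of beaker_floor between -0.005 and 0.075 m and z of tablet5_c in the frame of beaker_floor between -0.005 and 0.075 m), for 0.2 s.
At the end, for the whole second after the job is handed in: All tablets present are inside the beaker; the cup stands upright (within 0.12 rad) on the jack's plate, its middle within 45 mm of the plate's middle, flap under 0.08 rad; the lid lies flat on the beaker's rim (within 0.06 rad), its axis within 9 mm of the beaker's (all of step 4 and horizontal distance between cup_mouth and jack_top below 0.045 m and z of cup_mouth in the frame of jack_top between 0.064 and 0.076 m and angle between cup_mouth's own z axis and vertical below 0.12 rad and value of joint flap below 0.08 rad and horizontal distance between lid_knob and beaker_mouth below 0.009 m and z of lid_knob in the frame of beaker_mouth between 0.021 and 0.033 m and angle between lid_knob's own z axis and vertical below 0.06 rad); the robot touches nothing.
It fails at once if the drop cup is tipped by more than 0.6 rad (it must be kept upright) (angle between cup_mouth's own z axis and vertical above 0.6 rad).
It fails at once if a bystander is pushed more than 50 mm from its place (distance of any of jar_small, amber_bottle, white_jar, probe, stopper, weight from where it was at the start of the episode above 0.05 m).
Of tablet1, tablet2, tablet3, tablet4, tablet5 only 3 to 5 are there at a start; the rules pass over those that are not, and their reading is None.
At some moment in a run one of tablet1, tablet2, tablet3, tablet4, tablet5 may be knocked a few centimetres aside while the robot is not near it.
It also fails if it takes over 210 s, if anything falls off the work surface, if the arm or the gripper's body presses on something with over 40 N, if the wrist force passes 120 N, or if a joint passes its speed limit or range.

## Robot

A 6-joint arm with a two-finger parallel gripper is mounted at the origin on the work surface. World frame = base frame: x ahead of the robot, y to its left, z up, the work surface at z = 0. Lengths are in mm, angles in degrees, forces in N, time in s.
With the tool pointing down it reaches from about 350 to 850 mm from the base axis. Payload 8.1 kg.
Tool frame: the origin (TCP) lies at the very end of the fingers, on their centre line; the grasp point (between the pads) lies 19 mm behind it (pinch_z is the z of the grasp point in the tool frame, in mm); z points along the fingers, y is the direction in which the jaws open and shut (so a half turn about z gives the same grasp; the last joint's range is limited). The gripper opens to 85 mm and grips with 20 to 120 N. Pads are 22 mm wide; open, the fingers measure 114 mm over their backs; the gripper's body (76 mm by 85 mm) begins 54 mm behind the grasp point. The pads swing forward as they close: fully open they stand 13 mm farther back than shut.
Start: joints at [68.617, 7.471, 85.268, -0, 87.261, -4.893], TCP at [170.284, 575.333, 231.292] pointing down, gripper open.
Joint ranges: [-169.43, 169.43], [-51.17, 129.36], [1.28, 143.12], [-76.62, 256.62], [0, 156.53], [-152.29, 152.29]. Speed limits (degrees/s): [136.94, 136.94, 159.86, 180, 180, 180].

## Interface

Orientations are given as [roll, pitch, yaw] about the fixed x, y, z axes, in that order (R = Rz(yaw) Ry(pitch) Rx(roll)).
In Python, from bench import * gives the robot as it stands.
- The arm moves only by the shell command python3 -m creep 'ROWS' [FORCE]. ROWS is a JSON object of lists of equal length, an entry for each row: "translation": the shift along the tool's x, y, z in mm, a list of three; "rotation": the turn, a rotation vector about the tool's x, y, z in rad, a list of three; "claw": the finger opening in mm, from 0 to 85.4. In form: {"translation": [[dx, dy, dz], ...], "rotation": [[ax, ay, az], ...], "claw": [claw, ...]}. A call has 1 to 10 rows; each row shifts and turns the commanded pose from where the row before left it, along the tool's axes as they then stand; what a row does not reach is not made up. A row lasts 1/10 s, in which the tool goes at most 50 mm and 8.59 degrees, less where a joint would pass 70% of its speed; a pose out of reach is approached as far as the arm can. A call is refused whole if a number of a shift passes 50 or a number of a turn 0.15, either way. A call with a gripper value outside its range is refused whole. The fingers move at their own pace and stop on an object; FORCE is the grip in N (left out, the last holds). Time passes only in rows, so rows that do not move let the fingers close. It gives the time, the measured TCP pose, the force and the opening at its end, in the units of the state.
- sense(): the state, without advancing time (a new reading comes with each control period).
- snapshot(name): name is "side" or "top" or "wrist"; returns a dict with "frame" (384x512x3 uint8, red, green, blue), "intrinsics" (3x3 intrinsics, pixels), "extrinsics" (4x4, takes a point from camera to world coordinates). Camera axes: x right, y up, looking along -z (the intrinsics and any distortion apply to the point x, -y, -z); pixel columns grow to the right and rows downward; lengths in mm; the calibration is good to about 2 mm. The wrist camera is an equidistant fisheye: a pixel r from the principal point sees the ray r / f radians off the axis. A picture is of the moment at which its call begins. There is no depth.
- hand_in(): hands the job in, once; it reports no verdict.
The state is a dict: "time": time; "joint_pos": joint angles; "qd": joint speeds; "joint_efforts": joint torques, N m; "tool_pos": TCP position; "tcp_rot": TCP orientation; "ft_force": force on the tool from outside, world axes, zero at the start; "wrist_torque": the same for the moment, N m; "finger_gap": finger opening in mm.
Only numpy, scipy, OpenCV 4.12 (cv2) and the standard library are available. Lean on these libraries where they do the work, as an engineer would, in place of code of your own. Each camera call takes 0.05 s, during which the arm holds its last target.

## Working session

There is one attempt and no reset: what is moved stays moved. The work goes in short steps, Python scripts to look and compute and a shell command to move; the robot and the scene stay as the last step left them, time stands still between calls to the robot, and variables do not carry over. Pictures are saved under pics/ and viewed, and the job is handed in when it is done.

```bash
ls; mkdir -p pics
python3 - <<'E'
from bench import *
import cv2
s=sense();print(s)
for n in ["side","top","wrist"]:
    d=snapshot(n);cv2.imwrite(f"pics/a_{n}.png",d["frame"][:,:,::-1]);print(n,d["intrinsics"],d["extrinsics"],[k for k in d])
E
```

```text
pics
{'time': 0.0, 'joint_pos': array([ 6.86151051e+01,  7.51485669e+00,  8.53297844e+01,  1.75054659e-03,
        8.72602852e+01, -4.89286240e+00]), 'qd': array([-0.00431901,  0.00020122,  0.01782811, -0.01377921,  0.06424381,
       -0.01304792]), 'joint_efforts': array([-3.38918413e-03, -5.69397712e+01, -5.00550163e+01, -8.54927603e-04,
        1.50289916e-02, -6.41473008e-06]), 'tool_pos': array([170.0961906 , 574.81771185, 230.2421986 ]), 'tcp_rot': array([-1.79895605e+02, -1.06914717e-02,  1.63507873e+02]), 'ft_force': array([0.16795968, 0.734744  , 0.03361681]), 'wrist_torque': array([-0.02502277,  0.04105463,  0.00557296]), 'finger_gap': 85.442970980444}
side [[483.45214245   0.         251.91185124]
 [  0.         483.45214245 191.01445668]
 [  0.           0.           1.        ]] [[-8.87865398e-01  3.21885515e-01 -3.28762454e-01  1.86610885e+02]
 [-4.59972226e-01 -6.03914534e-01  6.50932245e-01  8.30074570e+02]
 [ 1.09812371e-02  7.29161814e-01  6.84253214e-01  9.75376719e+02]
 [ 0.00000000e+00  0.00000000e+00  0.00000000e+00  1.00000000e+00]] ['frame', 'intrinsics', 'ext
[... 187 characters left out ...]
-01  3.42011592e+02]
 [-9.99843028e-01  1.58163103e-02 -7.98521191e-03 -7.12124789e-01]
 [-4.75289309e-03  1.94741550e-01  9.80843075e-01  1.43055301e+03]
 [ 0.00000000e+00  0.00000000e+00  0.00000000e+00  1.00000000e+00]] ['frame', 'intrinsics', 'extrinsics']
wrist [[297.31863964   0.         254.85327027]
 [  0.         297.31863964 193.14988419]
 [  0.           0.           1.        ]] [[ 2.84665534e-01 -9.23626086e-01 -2.56671749e-01  1.04335643e+02]
 [ 9.58625454e-01  2.73806429e-01  7.78927402e-02  5.94424544e+02]
 [-1.66539185e-03 -2.68225450e-01  9.63354729e-01  3.72654038e+02]
 [ 0.00000000e+00  0.00000000e+00  0.00000000e+00  1.00000000e+00]] ['frame', 'intrinsics', 'extrinsics']
```

View pics/a_side.png

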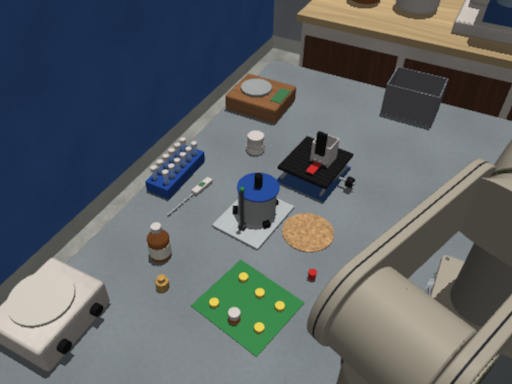

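View pics/a_top.png

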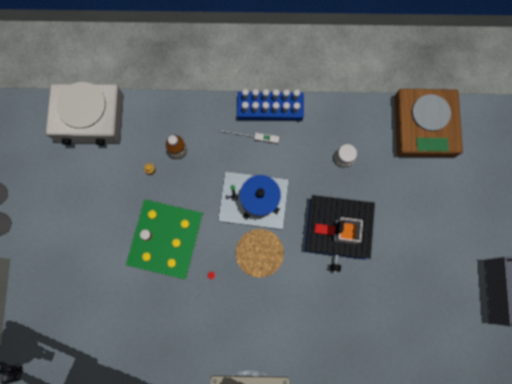

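View pics/a_wrist.png

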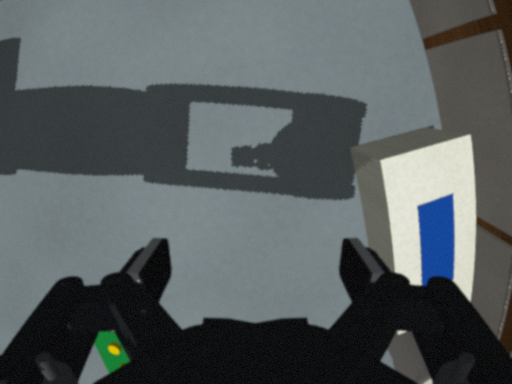

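Top view: five tablets on the green mat (152,214; 185,224; 176,243; 146,257; 171,263), jar at (145,235), lid (260,195), striker (233,189), cork (260,253), jack (340,228) with cup, its tab toward the left (+y). Now the helpers.

```bash
cat > h.py <<'E'
from bench import *
import numpy as np, cv2
def ray(d,u,v,fish=False):
    K=d["intrinsics"];E=d["extrinsics"]
    x=(u-K[0,2])/K[0,0];y=(v-K[1,2])/K[1,1]
    if fish:
        r=np.hypot(x,y);c=np.array([x/r*np.sin(r),-y/r*np.sin(r),-np.cos(r)]) if r>1e-9 else np.array([0,0,-1.])
    else: c=np.array([x,-y,-1.])
    w=E[:3,:3]@c
    return E[:3,3],w/np.linalg.norm(w)
def plane(d,u,v,z,fish=False):
    o,w=ray(d,u,v,fish);return o+w*(z-o[2])/w[2]
def tri(rays):
    A=0;b=0
    for o,w in rays:
        P=np.eye(3)-np.outer(w,w);A=A+P;b=b+P@o
    p=np.linalg.solve(A,b)
    return p,max(np.linalg.norm((np.eye(3)-np.outer(w,w))@(p-o)) for o,w in rays)
def proj(d,p,fish=False):
    K=d["intrinsics"];E=d["extrinsics"]
    c=E[:3,:3].T@(np.asarray(p,float)-E[:3,3]);x,y,z=c[0],-c[1],-c[2]
    if fish:
        r=np.hypot(x,y);t=np.arctan2(r,z);x,y=x/r*t,y/r*t
    else: x,y=x/z,y/z
    return np.array([K[0,0]*x+K[0,2],K[1,1]*y+K[1,2]])
HS=dict(yellow=((22,150,120),(34,255,255)),red1=((0,170,80),(6,255,255)),red2=((174,170,80),(180,255,255)),blue=((105,150,60),(130,255,255)),
 green=((45,120,40),(80,255,255)),orange=((8,180,180),(18,255,255)),cork=((8,60,90),(22,200,255)))
def blobs(d,col,amin=8,roi=None):
    hsv=cv2.cvtColor(d["frame"],cv2.COLOR_RGB2HSV)
    cs=[col] if col!="red" else ["red1","red2"]
    m=sum(cv2.inRange(hsv,*map(np.array,HS[c])) for c in cs).astype(np.uint8)
    if roi is not None:
        q=np.zeros_like(m);x0,y0,x1,y1=roi;q[y0:y1,x0:x1]=255;m&=q
    n,l,st,ce=cv2.connectedComponentsWithStats(m)
    return [(ce[i].round(1),int(st[i,4]),tuple(map(int,st[i,:4]))) for i in range(1,n) if st[i,4]>=amin],l
def save(d,name,box=None,k=1):
    f=d["frame"][:,:,::-1]
    if box: x0,y0,x1,y1=box;f=f[y0:y1,x0:x1]
    cv2.imwrite("pics/"+name+".png",cv2.resize(f,None,fx=k,fy=k,interpolation=cv2.INTER_CUBIC))
E
python3 - <<'E'
from h import *
for n in ["side","top"]:
    d=snapshot(n)
    for c in ["yellow","red","blue","green","orange","cork"]:
        print(n,c)
        for b in blobs(d,c,6)[0]: print("   ",b, plane(d,*b[0],11 if c=="yellow" else 0).round(0))
    save(d,"b_"+n,(190,130,390,290) if n=="top" else (140,90,400,290),3 if n=="side" else 4)
print(sense()["time"])
E
```

```text
side yellow
    (array([243. , 276.5]), 60, (239, 273, 9, 8)) [528. 195.  11.]
    (array([259.3, 292.4]), 61, (255, 289, 9, 8)) [472. 218.  11.]
    (array([213.7, 302.1]), 63, (210, 298, 9, 9)) [554. 292.  11.]
    (array([279.3, 305.4]), 63, (275, 302, 9, 8)) [414. 228.  11.]
    (array([258.7, 327.1]), 72, (254, 323, 10, 9)) [431. 302.  11.]
side red
    (array([312.8, 167.6]), 106, (306, 162, 15, 12)) [ 537. -282.    0.]
    (array([311.8, 273.9]), 67, (309, 269, 7, 11)) [384. 100.   0.]
side blue
    (array([100.4,  95.6]), 43571, (0, 0, 274, 284)) [1389. -293.    0.]
    (array([508.3,  19.5]), 66, (504, 11, 8, 16)) [  122. -1747.     0.]
    (array([174.8, 177.6]), 918, (146, 150, 58, 49)) [889. -41.  -0.]
    (array([345.2, 171.7]), 21, (341, 167, 9, 10)) [ 441. -311.    0.]
    (array([277.7, 187.2]), 1325, (238, 173, 102, 29)) [ 595. -149.    0.]
side green
    (array([241.6, 188.6]), 15, (240, 187, 4, 4)) [687. -93.   0.]
    (array([248.1, 306.5]), 4724, (192, 261, 112, 95)) [481. 259.   0.]
side orange
side cork
    (array([399.3,  22.7]), 4678, (297, 0, 215, 62)) [  57
[... 1466 characters left out ...]
9, (418, 139, 29, 11)) [ 786. -542.    0.]
    (array([232.5, 187.5]), 8, (232, 186, 2, 4)) [642.  60.   0.]
    (array([164.7, 238.9]), 3581, (127, 200, 75, 79)) [485. 254.   0.]
top orange
    (array([347.5, 231. ]), 107, (342, 224, 11, 14)) [ 517. -280.    0.]
top cork
    (array([429.6, 119.1]), 2152, (399, 89, 64, 64)) [ 865. -538.    0.]
    (array([179.7, 139.7]), 29, (177, 136, 7, 8)) [788. 224.   0.]
    (array([148.8, 168. ]), 101, (144, 163, 11, 11)) [698. 313.   0.]
    (array([347.5, 223.9]), 27, (343, 222, 12, 8)) [ 538. -280.    0.]
    (array([259.2, 252.7]), 1834, (236, 229, 48, 49)) [450. -22.   0.]
    (array([345.4, 236.9]), 46, (339, 231, 16, 9)) [ 500. -273.    0.]
0.25
```

View pics/b_top.png

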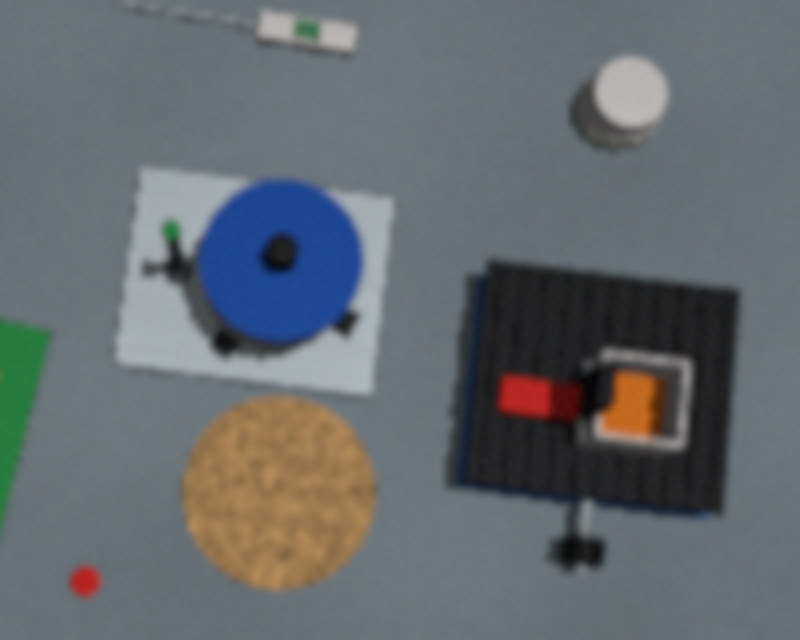

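View pics/b_side.png

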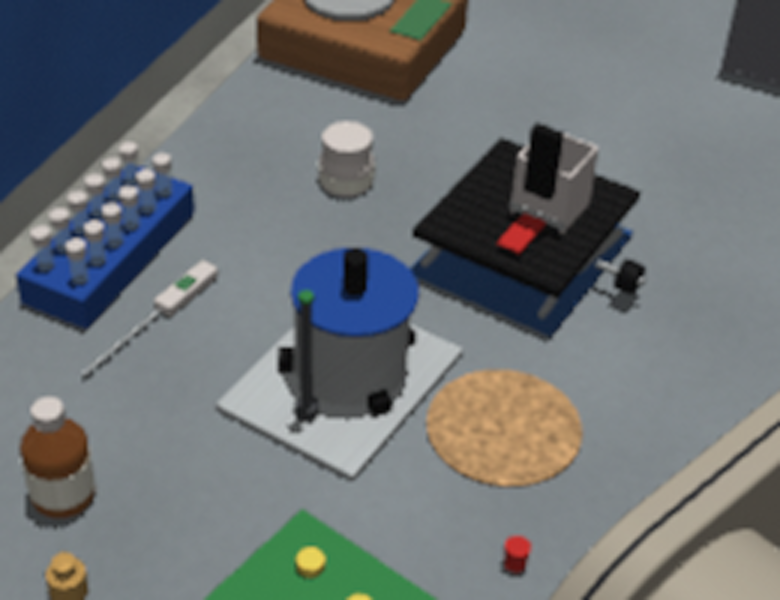

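Run:
```python
from h import *
t=snapshot("top");s=snapshot("side")
def T(n,a,b): 
    p,e=tri([ray(t,*a),ray(s,*b)]);print(n,p.round(1),"err",round(e,1))
T("lid disc",(259.6,195),(258.5,187.2))
T("knobtop",(260.3,193),(258.3,175.5))
T("striker",(232.75,187.5),(241.6,188.7))
T("fintop",(339.5,225.5),(321.7,134))
T("cork",(259.2,252.7),(307.6,232.1))
for a,b in [((151.9,214.2),(213.7,302.1)),((184.7,223.5),(243,276.5)),((176,242.6),(259.3,292.4)),((146.2,256.4),(258.7,327.1)),((171.1,262.6),(279.3,305.4))]: T("tab",a,b)
print("lid@105",plane(t,259.6,195,105),plane(s,258.5,187.2,105))
# jack corners zoom -> top
P=[((x/4+190),(y/4+130)) for x,y in [(489,260),(740,290),(722,513),(461,487)]]
c=[plane(t,*p,60) for p in P];print(np.round(c,0),np.mean(c,0))
P=[((x/4+190),(y/4+130)) for x,y in [(602,349),(693,356),(687,449),(595,440)]]
c=[plane(t,*p,130) for p in P];print(np.round(c,0),np.mean(c,0))
# jack side
P=[((x/3+140),(y/3+90)) for x,y in [(503,139),(639,192),(555,290),(414,232)]]
c=[plane(s,*p,60) for p in P];print(np.round(c,0),np.mean(c,0))
# red tab
print(plane(t,(499/4+190),(393/4+130),70),plane(t,(605/4+190),(398/4+130),70))
print("station corners",[plane(t,x/4+190,y/4+130,6).round(0) for x,y in [(140,167),(394,198),(372,394),(115,362)]])
print("jar",plane(t,145,235,30),"bottle",plane(t,172.5,140,110),"wj",plane(t,347,153,60),"stop",plane(t,210.8,274.9,25))
```

```text
lid disc [598.5 -20.3 103.8] err 1.7
knobtop [598.1 -21.  144.1] err 0.4
striker [609.1  52.3 152.9] err 0.6
fintop [ 507.7 -225.4  176.6] err 1.8
cork [448.3 -22.7   1.7] err 1.4
tab [554.8 292.6  11.9] err 1.0
tab [529.  195.6  11.7] err 0.9
tab [472.9 218.4  11.5] err 1.1
tab [432.  302.3  12. ] err 0.9
tab [415.2 229.6  12.6] err 1.1
lid@105 [599.87267976 -19.86862045 105.        ] [596.17322756 -19.27875977 105.        ]
[[ 611. -170.   60.]
 [ 592. -348.   60.]
 [ 435. -330.   60.]
 [ 450. -149.   60.]] [ 522.10981743 -249.26881885   60.        ]
[[ 538. -236.  130.]
 [ 534. -297.  130.]
 [ 472. -291.  130.]
 [ 477. -231.  130.]] [ 505.28816249 -263.86751994  130.        ]
[[ 587. -347.   60.]
 [ 432. -330.   60.]
 [ 454. -153.   60.]
 [ 606. -166.   60.]] [ 519.65591793 -249.02691635   60.        ]
[ 514.85528126 -175.10443735   70.        ] [ 512.57232533 -248.74760349   70.        ]
station corners [array([688.,  83.,   6.]), array([ 667., -107.,    6.]), array([521., -91.,   6.]), array([541.,  97.,   6.])]
jar [492.5013071  305.61953476  30.        ] bottle [752.10756233 226.47889703 110.        ] wj [ 736.37298529 -271.52831934   60.        ] stop [383.1419674  113.95619451  25.        ]
```

Five tablets, z top ≈12; lid at about (598,-20,104), knob top 144; striker top (609,52,153); cork (448,-23); jack centre ≈(521,-249); cup mid ≈(505,-264), fin ≈(508,-230), top 176. Start with the lid: turn so that the jaws open across the striker's direction.

```bash
cat >> h.py <<'E'
from scipy.spatial.transform import Rotation as Ro
def go(x,y,z,yaw=None):
    s=sense();R=Ro.from_euler('xyz',s["tcp_rot"],degrees=True)
    yaw=s["tcp_rot"][2] if yaw is None else yaw
    Q=Ro.from_euler('xyz',[180,0,yaw],degrees=True)
    d=np.array([x,y,z])-s["tool_pos"]
    print("t",round(s["time"],2),"pos",s["tool_pos"].round(1),"rot",s["tcp_rot"].round(1),"gap",round(s["finger_gap"],1),"F",s["ft_force"].round(1))
    print("rotvec",(R.inv()*Q).as_rotvec().round(3),"shift now",R.inv().apply(d).round(1),"shift after turn",Q.inv().apply(d).round(1),"norm",np.linalg.norm(d).round(0))
E
python3 -m creep '{"translation":[[0,0,0],[0,0,0],[0,0,0],[0,0,0],[0,0,0],[0,0,0],[0,0,0],[0,0,0],[0,0,0],[0,0,0]],"rotation":[[0,0,0.139],[0,0,0.139],[0,0,0.139],[0,0,0.139],[0,0,0.139],[0,0,0.139],[0,0,0.139],[0,0,0.139],[0,0,0.139],[0,0,0.139]],"claw":[85,85,85,85,85,85,85,85,85,85]}' 30
python3 -c "
from h import *
go(598,-20,215,84)"
```

```text
time: 1.35
tool_pos: [170.3, 575.3, 231.3]
tcp_rot: [-180.0, 0.0, 83.5]
ft_force: [1.0, 0.2, 0.3]
finger_gap: 84.8
t 1.35 pos [170.3 575.3 231.3] rot [-180.     0.    83.5] gap 84.8 F [1.  0.2 0.3]
rotvec [-0.     0.    -0.008] shift now [-543.4  492.    16.3] shift after turn [-547.3  487.6   16.3] norm 733.0
```

```bash
python3 -m creep '{"translation":[[-36,32.5,0],[-36,32.5,0],[-36,32.5,0],[-36,32.5,0],[-36,32.5,0],[-36,32.5,0],[-36,32.5,0],[-36,32.5,0],[-36,32.5,0],[-36,32.5,0]],"rotation":[[0,0,0],[0,0,0],[0,0,0],[0,0,0],[0,0,0],[0,0,0],[0,0,0],[0,0,0],[0,0,0],[0,0,0]],"claw":[85,85,85,85,85,85,85,85,85,85]}'
python3 -c "
from h import *
go(598,-20,215,83.5)"
```

```text
time: 2.35
tool_pos: [455.9, 180.9, 231.6]
tcp_rot: [180.0, -0.0, 83.9]
ft_force: [-0.3, 0.6, 0.8]
finger_gap: 84.9
t 2.35 pos [455.9 180.9 231.6] rot [180.   -0.   83.9] gap 84.9 F [-0.3  0.6  0.8]
rotvec [ 0.001 -0.     0.006] shift now [-184.6  162.8   16.7] shift after turn [-183.5  164.    16.6] norm 247.0
```

```bash
python3 -m creep '{"translation":[[-36,32.5,0],[-36,32.5,0],[-36,32.5,0],[-36,32.5,0],[-36,32.5,0],[0,0,0],[0,0,0]],"rotation":[[0,0,0],[0,0,0],[0,0,0],[0,0,0],[0,0,0],[0,0,0],[0,0,0]],"claw":[85,85,85,85,85,85,85]}'
python3 - <<'E'
from h import *
d=snapshot("wrist");save(d,"c_wrist",None,1.5)
go(598,-20,215,83.5)
print(blobs(d,"blue",100)[0],blobs(d,"green",10)[0])
for p in [(598,-20,145),(598,-20,105),(609,52,155)]: print(proj(d,p,True))
E
```

```text
time: 3.05
tool_pos: [597.4, -14.7, 230.6]
tcp_rot: [-179.9, -0.0, 83.7]
ft_force: [-0.3, -0.4, 0.1]
finger_gap: 85.0
t 3.1 pos [597.1 -13.6 230.9] rot [-179.9   -0.    83.8] gap 85.1 F [-0.8  0.1 -0.2]
rotvec [-0.001 -0.     0.006] shift now [-6.2  1.6 15.9] shift after turn [-6.2  1.6 15.9] norm 17.0
[(array([497.8, 179.7]), 8026, (468, 0, 44, 357)), (array([456.2, 169.1]), 3295, (429, 106, 59, 140)), (array([258.6, 188.8]), 9834, (200, 133, 118, 114)), (array([224. , 280.1]), 1593, (169, 271, 107, 20))] [(array([148.8,  23.5]), 5170, (78, 0, 142, 47)), (array([260.7, 111.7]), 231, (252, 104, 18, 16)), (array([402.5, 173. ]), 59, (399, 168, 8, 11))]
[257.38735092 204.68743444]
[257.08775593 191.61294935]
[261.82039436 112.85256653]
```

View pics/c_wrist.png

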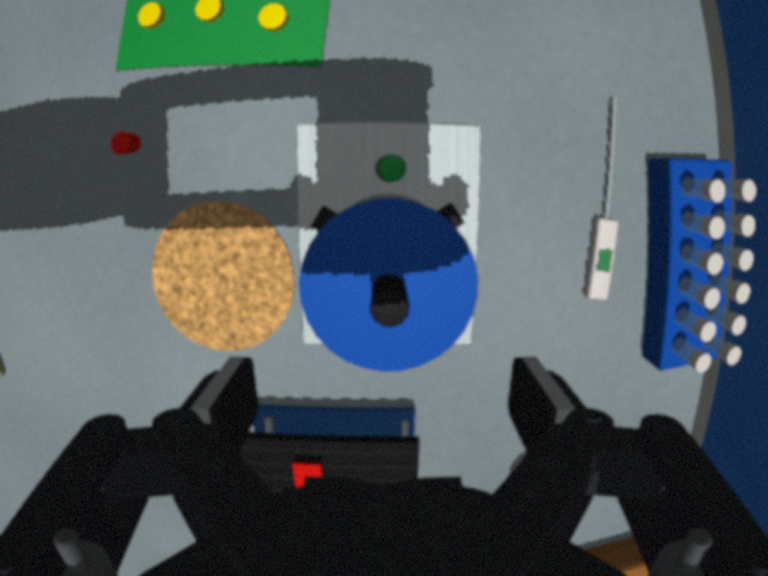

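Wrist view: lid disc at about (259,189) (unscaled px), knob below it, striker green at (261,112), cork left.

Run:
```python
from h import *
d=snapshot("wrist")
print("lid",plane(d,259,189.5,105,True),"knobtop",plane(d,389/1.5,307/1.5,145,True),"striker",plane(d,260.7,111.7,155,True),"cork",plane(d,222/1.5,276/1.5,3,True))
_,l=blobs(d,"blue",100)
m=(l==l[175,259]).astype(np.uint8);c,_=cv2.findContours(m,cv2.RETR_EXTERNAL,cv2.CHAIN_APPROX_NONE);c=max(c,key=len)
P=np.array([plane(d,*p[0],105,True)[:2] for p in c])
A=np.c_[2*P,np.ones(len(P))];s=np.linalg.lstsq(A,(P**2).sum(1),rcond=None)[0];print("circle",s[:2],np.sqrt(s[2]+s[:2]@s[:2]))
go(598,-20,112)
```

```text
lid [599.72289688 -17.15576877 105.        ] knobtop [599.27380836 -19.16845308 145.        ] striker [607.89890069  54.03312358 155.        ] cork [451.36463278 -20.284349     3.        ]
circle [599.46747699 -20.96908721] 55.24457257770258
t 3.15 pos [597.  -13.  231.2] rot [-180.    -0.    83.9] gap 85.3 F [-0.2  0.8 -0.4]
rotvec [-0. -0.  0.] shift now [ -6.9   1.8 119.2] shift after turn [ -6.9   1.8 119.2] norm 119.0
```

```bash
python3 -m creep '{"translation":[[-3.4,1.4,25],[-3.4,1.4,25],[0,0,20],[0,0,0],[0,0,0]],"rotation":[[0,0,0],[0,0,0],[0,0,0],[0,0,0],[0,0,0]],"claw":[85,85,85,85,85]}'
python3 - <<'E'
from h import *
d=snapshot("wrist");save(d,"d_wrist",None,1.5)
go(599,-20,113)
E
```

```text
time: 3.65
tool_pos: [599.0, -19.6, 161.9]
tcp_rot: [-180.0, -0.0, 84.0]
ft_force: [0.1, 0.2, 0.6]
finger_gap: 85.0
t 3.7 pos [599.8 -19.8 162.9] rot [179.9  -0.   83.9] gap 85.0 F [ 0.  -0.6  0.4]
rotvec [ 0.002 -0.    -0.   ] shift now [-0.3 -0.9 49.9] shift after turn [-0.3 -0.8 49.9] norm 50.0
```

View pics/d_wrist.png

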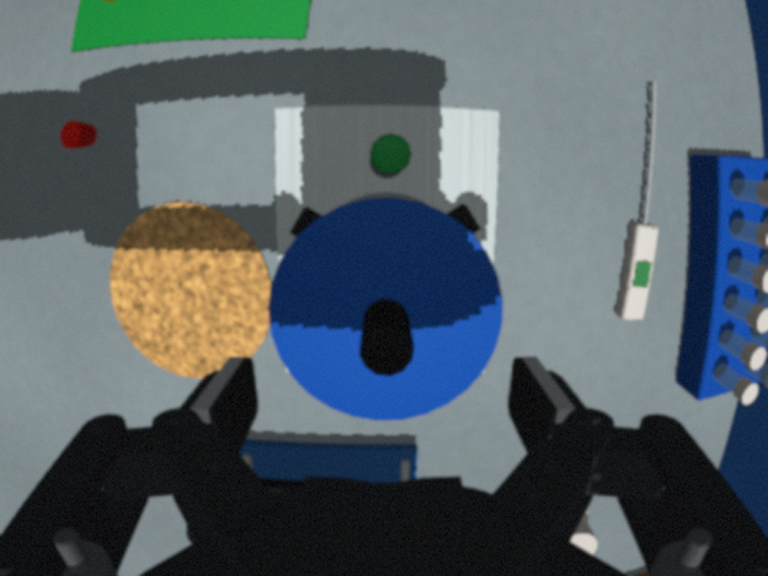

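Knob stands midway between the fingers (386,340 between 245 and 525 in the scaled view). Descend and grip.

```bash
python3 -m creep '{"translation":[[0,0,25],[0,0,25],[0,0,0],[0,0,0],[0,0,0],[0,0,0],[0,0,0],[0,0,0]],"rotation":[[0,0,0],[0,0,0],[0,0,0],[0,0,0],[0,0,0],[0,0,0],[0,0,0],[0,0,0]],"claw":[85,85,85,10,10,10,10,10]}' 60
python3 -m creep '{"translation":[[0,0,0],[0,0,0],[0,0,-10],[0,0,-20],[0,0,-20],[0,0,0]],"rotation":[[0,0,0],[0,0,0],[0,0,0],[0,0,0],[0,0,0],[0,0,0]],"claw":[10,10,10,10,10,10]}'
python3 - <<'E'
from h import *
d=snapshot("wrist");save(d,"e_wrist",None,1.5)
go(450,-22,60)
E
```

```text
time: 4.5
tool_pos: [600.2, -20.8, 112.7]
tcp_rot: [179.9, 0.0, 83.9]
ft_force: [-0.9, 0.4, 5.5]
finger_gap: 20.2
time: 5.1
tool_pos: [601.4, -20.9, 165.1]
tcp_rot: [179.7, 0.0, 83.9]
ft_force: [0.4, -0.2, -0.5]
finger_gap: 20.9
t 5.15 pos [600.5 -20.8 163.1] rot [179.8   0.   83.9] gap 20.3 F [ 0.4  0.4 -0.9]
rotvec [0.003 0.    0.   ] shift now [ -17.2 -149.9  102.6] shift after turn [ -17.2 -149.5  103.1] norm 182.0
```

View pics/e_wrist.png

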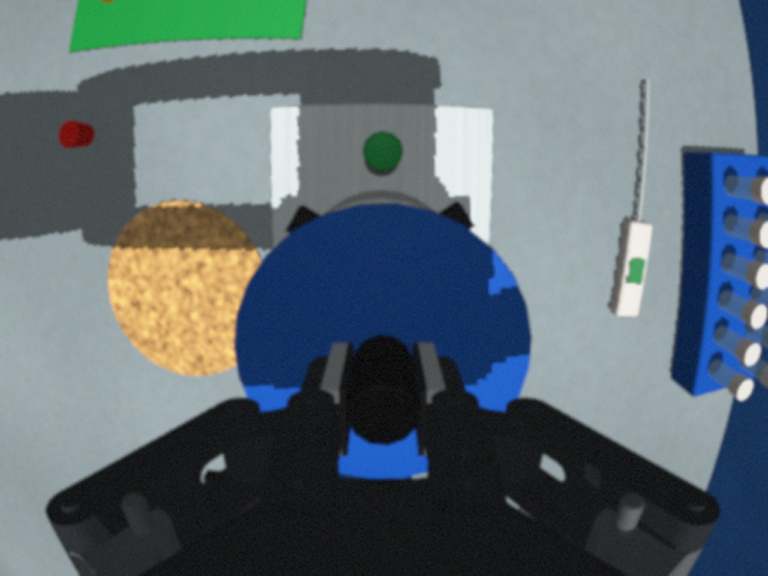

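```bash
python3 -m creep '{"translation":[[0,-10,0],[-3,-35,0],[-7,-45,0],[-7,-45,0],[0,-15,0],[0,0,40],[0,0,40],[0,0,25],[0,0,0],[0,0,0]],"rotation":[[0,0,0],[0,0,0],[0,0,0],[0,0,0],[0,0,0],[0,0,0],[0,0,0],[0,0,0],[0,0,0],[0,0,0]],"claw":[10,10,10,10,10,10,10,10,10,10]}'
python3 - <<'E'
from h import *
d=snapshot("wrist");save(d,"f_wrist",None,1.5)
go(450,-21.5,17)
E
```

```text
time: 6.15
tool_pos: [447.1, -21.3, 55.6]
tcp_rot: [-179.8, -0.0, 83.9]
ft_force: [-0.2, 0.2, -0.9]
finger_gap: 20.4
t 6.2 pos [448.5 -21.6  57. ] rot [180.    0.   83.9] gap 20.5 F [ 0.5 -0.5 -1.6]
rotvec [0. 0. 0.] shift now [ 0.2  1.5 40. ] shift after turn [ 0.2  1.5 40. ] norm 40.0
```

View pics/f_wrist.png

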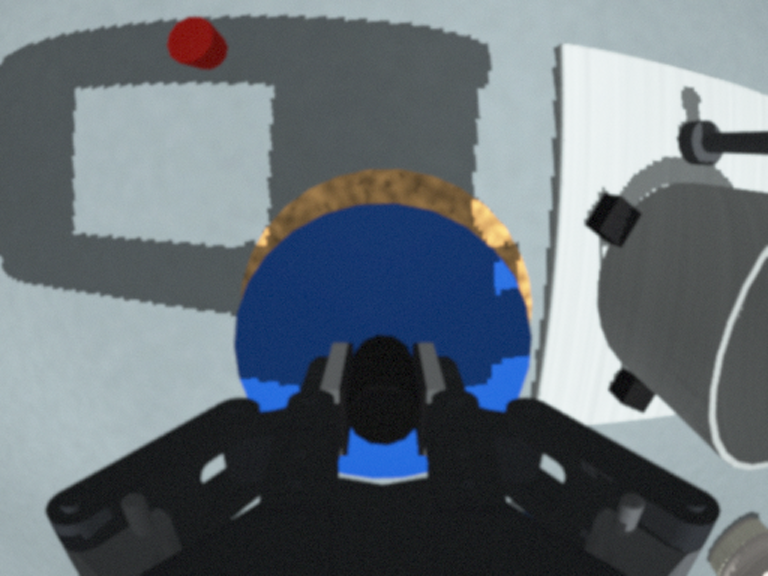

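```bash
python3 -m creep '{"translation":[[0,1,20],[0,0,12],[0,0,6],[0,0,2],[0,0,1],[0,0,0]],"rotation":[[0,0,0],[0,0,0],[0,0,0],[0,0,0],[0,0,0],[0,0,0]],"claw":[10,10,10,10,10,10]}'
python3 -m creep '{"translation":[[0,0,0],[0,0,0],[0,0,0],[0,0,-10],[0,0,-40],[0,0,-50],[0,0,-50],[0,0,-50],[0,0,0]],"rotation":[[0,0,0],[0,0,0],[0,0,0],[0,0,0],[0,0,0],[0,0,0],[0,0,0],[0,0,0],[0,0,0]],"claw":[40,85,85,85,85,85,85,85,85]}'
python3 - <<'E'
from h import *
for n in ("wrist","top"):
    d=snapshot(n);save(d,"g_"+n,*( (None,1.5) if n=="wrist" else ((130,130,390,290),3)))
    print([ (b,plane(d,*b[0],8,n=="wrist").round(1)) for b in blobs(d,"blue",800)[0]])
go(450,-21.5,17)
E
```

```text
time: 6.8
tool_pos: [449.8, -21.7, 15.8]
tcp_rot: [180.0, 0.0, 83.9]
ft_force: [-0.5, 0.3, -0.3]
finger_gap: 20.2
time: 7.7
tool_pos: [453.6, -22.3, 224.8]
tcp_rot: [179.2, 0.0, 83.9]
ft_force: [0.3, -1.0, 0.7]
finger_gap: 84.9
[((array([249.1, 166.3]), 5781, (205, 123, 89, 88)), array([449.1, -19.9,   8. ])), ((array([301.5, 267.2]), 1125, (263, 258, 76, 19)), array([ 505.6, -168.6,    8. ])), ((array([504.8, 318.3]), 887, (492, 268, 20, 89)), array([ 980.9, -408.8,    8. ]))]
[((array([275.4,   5.7]), 4432, (51, 0, 448, 14)), array([1235.8,  -63.9,    8. ])), ((array([269.2, 107.2]), 1009, (237, 92, 66, 27)), array([892.9, -47.1,   8. ]))]
t 7.8 pos [450.6 -21.9 217.9] rot [179.7   0.   83.9] gap 85.1 F [ 0.5  0.2 -1.2]
rotvec [0.005 0.    0.   ] shift now [  0.4  -1.7 200.9] shift after turn [  0.3  -0.7 200.9] norm 201.0
```

View pics/g_wrist.png

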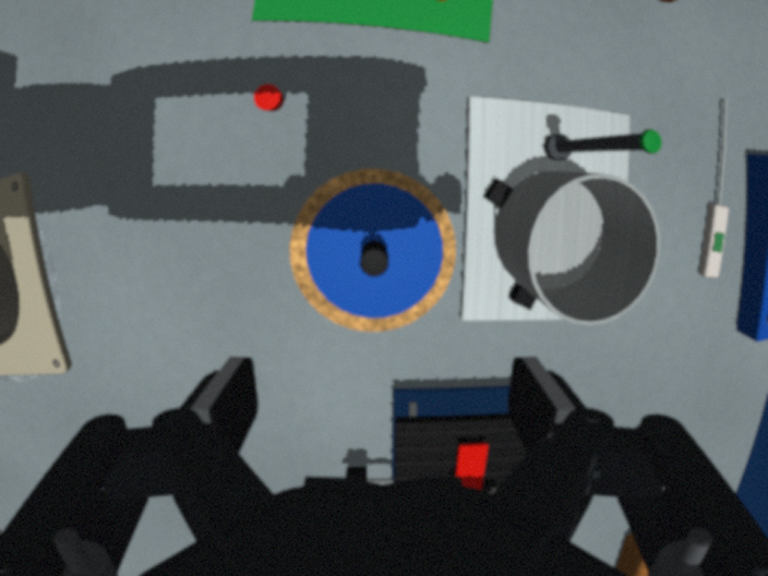

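View pics/g_top.png

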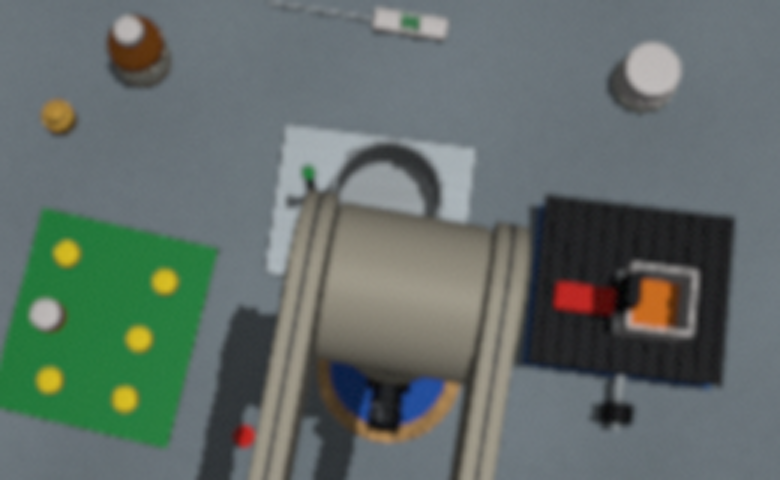

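Lid lies concentric on the cork (249,166 unscaled). Next the tablets: I keep this yaw (~84°), which suits both picking and the drop beside the fin.

```bash
python3 -m creep '{"translation":[[30,0,0],[45,0,0],[45,1,0],[45,1,0],[45,1,0],[30,0,0],[0,0,0],[0,0,0]],"rotation":[[0,0,0],[0,0,0],[0,0,0],[0,0,0],[0,0,0],[0,0,0],[0,0,0],[0,0,0]],"claw":[45,45,45,45,45,45,45,45]}'
python3 - <<'E'
from h import *
d=snapshot("wrist");save(d,"h_wrist",None,1.5)
go(480,240,200)
for b in blobs(d,"yellow",40)[0]: print(b,plane(d,*b[0],12,True).round(1))
E
```

```text
time: 8.6
tool_pos: [476.9, 216.8, 213.5]
tcp_rot: [-179.8, 0.1, 84.0]
ft_force: [-0.2, -0.5, 0.1]
finger_gap: 45.4
t 8.65 pos [477.1 216.1 213.8] rot [-1.799e+02  1.000e-01  8.390e+01] gap 45.3 F [-0.2 -0.9  0.2]
rotvec [-0.003  0.002 -0.   ] shift now [24.1  0.4 13.7] shift after turn [24.1  0.3 13.8] norm 28.0
(array([315.4,  99.7]), 331, (306, 90, 20, 20)) [553.8 292.8  12. ]
(array([206.7, 102.8]), 240, (199, 94, 18, 19)) [428.9 301.9  12. ]
(array([251.7, 169.2]), 314, (242, 160, 20, 20)) [471.9 218.4  12. ]
(array([300. , 182.5]), 308, (291, 173, 19, 20)) [527.7 196.4  12. ]
```

View pics/h_wrist.png

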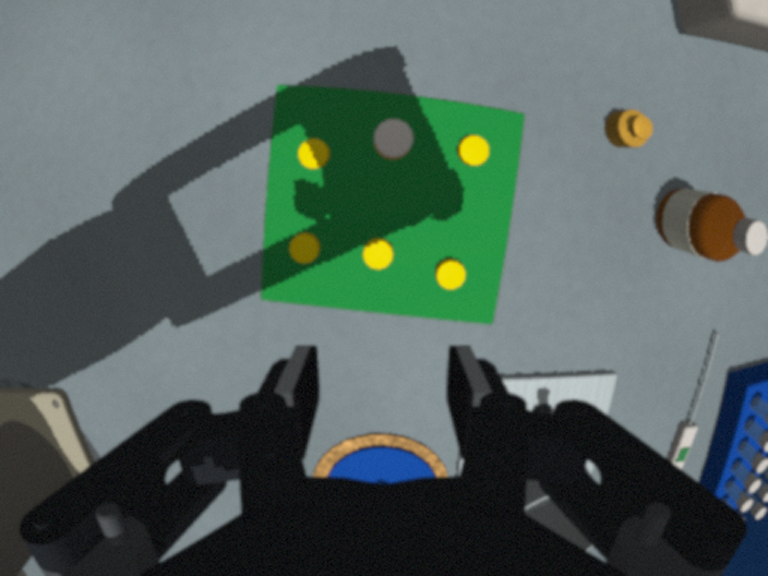

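All five tablets seen at the same places as before. Pick the middle one, C (472.5,218.4).

```bash
python3 -m creep '{"translation":[[2,-4.7,40],[0,0,45],[0,0,45],[0,0,35],[0,0,0],[0,0,0]],"rotation":[[0,0,0],[0,0,0],[0,0,0],[0,0,0],[0,0,0],[0,0,0]],"claw":[45,45,45,45,45,45]}'
python3 - <<'E'
from h import *
d=snapshot("wrist");save(d,"i_wrist",None,1.5)
go(472.5,218.4,3)
for b in blobs(d,"yellow",40)[0]: print(b,plane(d,*b[0],12,True).round(1))
E
```

```text
time: 9.25
tool_pos: [473.2, 218.0, 50.4]
tcp_rot: [-179.9, 0.1, 83.8]
ft_force: [0.2, 0.4, 0.0]
finger_gap: 45.1
t 9.3 pos [474.7 218.7  52.1] rot [179.9  -0.   83.8] gap 45.0 F [-0.4 -1.2 -0.1]
rotvec [ 0.002 -0.001 -0.   ] shift now [-0.6 -2.3 49.1] shift after turn [-0.6 -2.2 49.1] norm 49.0
(array([370.6,  92.9]), 1030, (354, 75, 35, 37)) [553.6 292.6  12. ]
(array([173. ,  95.8]), 989, (156, 78, 35, 36)) [431.2 302.6  12. ]
(array([165.2, 211.2]), 851, (149, 195, 33, 33)) [413.8 229.6  12. ]
(array([253.9, 218.1]), 905, (237, 202, 35, 34)) [471.8 218.9  12. ]
(array([340.1, 238.9]), 760, (323, 224, 33, 33)) [528.7 196.9  12. ]
```

View pics/i_wrist.png

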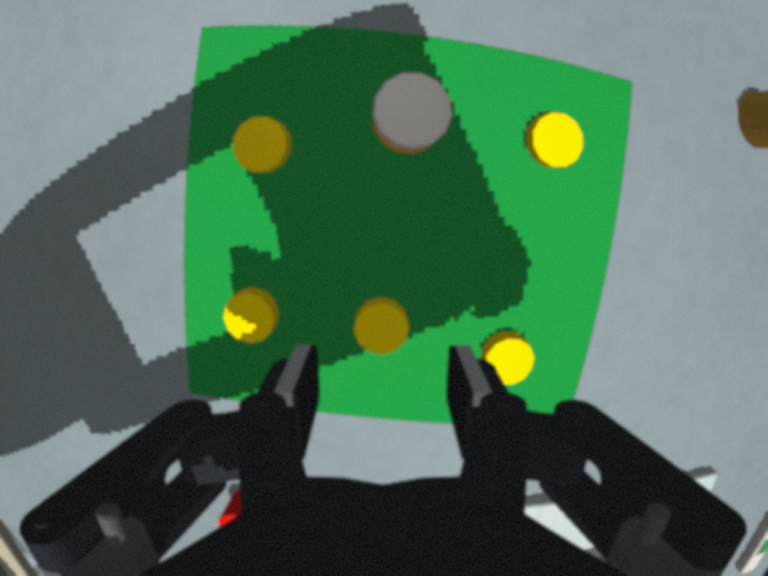

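```bash
python3 -m creep '{"translation":[[0,-2,20],[0,0,18],[0,0,10],[0,0,0],[0,0,0],[0,0,0],[0,0,0]],"rotation":[[0,0,0],[0,0,0],[0,0,0],[0,0,0],[0,0,0],[0,0,0],[0,0,0]],"claw":[45,45,45,45,15,15,15]}' 40
python3 -m creep '{"translation":[[0,0,0],[0,0,0],[0,0,-10],[0,0,-20],[0,0,-20],[0,0,0]],"rotation":[[0,0,0],[0,0,0],[0,0,0],[0,0,0],[0,0,0],[0,0,0]],"claw":[15,15,15,15,15,15]}'
python3 - <<'E'
from h import *
d=snapshot("wrist");save(d,"j_wrist",None,1.5)
go(505.5,-264,215)
E
```

```text
time: 10.0
tool_pos: [473.0, 219.8, 4.2]
tcp_rot: [179.9, -0.1, 83.9]
ft_force: [-1.4, -0.9, 6.4]
finger_gap: 21.5
time: 10.6
tool_pos: [474.3, 220.3, 56.4]
tcp_rot: [179.7, -0.2, 83.9]
ft_force: [1.0, 0.7, 0.8]
finger_gap: 21.8
t 10.65 pos [473.3 220.   54.7] rot [ 1.798e+02 -1.000e-01  8.390e+01] gap 21.7 F [-0.5 -0.  -0.3]
rotvec [ 0.004 -0.002 -0.   ] shift now [-477.5   84.3 -160.9] shift after turn [-477.8   83.7 -160.3] norm 511.0
```

View pics/j_wrist.png

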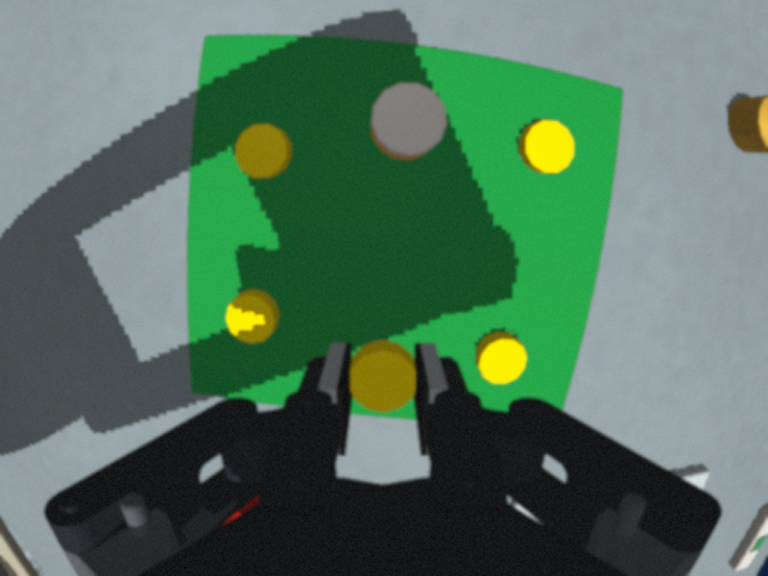

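```bash
python3 -m creep '{"translation":[[0,0,-40],[0,0,-45],[-10,2,-45],[-30,5,-30],[-45,8,0],[-48,8.4,0],[-48,8.4,0],[-48,8.4,0],[-48,8.4,0],[-48,8.4,0]],"rotation":[[0,0,0],[0,0,0],[0,0,0],[0,0,0],[0,0,0],[0,0,0],[0,0,0],[0,0,0],[0,0,0],[0,0,0]],"claw":[15,15,15,15,15,15,15,15,15,15]}'
python3 -m creep '{"translation":[[-48,8.4,0],[-48,8.4,0],[-35,6,0],[0,0,0],[0,0,0]],"rotation":[[0,0,0],[0,0,0],[0,0,0],[0,0,0],[0,0,0]],"claw":[15,15,15,15,15]}'
python3 - <<'E'
from h import *
d=snapshot("wrist");save(d,"k_wrist",None,1.5)
go(505.5,-264,140)
E
```

```text
time: 11.65
tool_pos: [492.9, -111.7, 211.5]
tcp_rot: [-180.0, -0.0, 83.9]
ft_force: [1.3, 0.2, 0.6]
finger_gap: 22.0
time: 12.15
tool_pos: [501.6, -243.1, 211.1]
tcp_rot: [-179.9, -0.1, 83.8]
ft_force: [-0.4, 0.9, -0.7]
finger_gap: 21.4
t 12.2 pos [ 501.8 -242.2  211.3] rot [-1.799e+02 -1.000e-01  8.380e+01] gap 21.6 F [-0.4  1.4 -0.7]
rotvec [-0.002 -0.001  0.   ] shift now [-21.4   6.2  71.2] shift after turn [-21.3   6.1  71.3] norm 75.0
```

View pics/k_wrist.png

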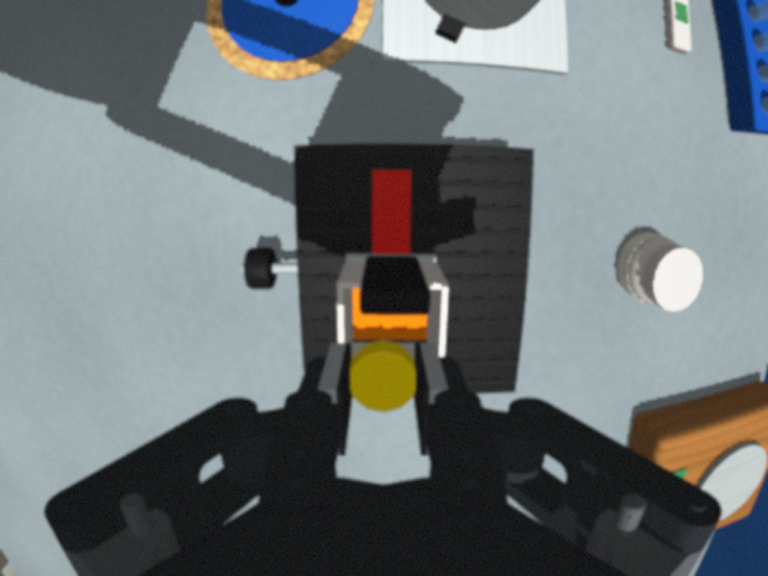

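Run:
```python
from h import *
d=snapshot("wrist");save(d,"k2",(180,80,340,260),4)
f=lambda u,v,z:print((u,v,z),plane(d,u/1.5,v/1.5,z,True).round(1))
f(337,340,130);f(448,355,130);f(342,284,130);f(440,284,130);f(362,312,175);f(430,312,175);f(372,170,70);f(411,170,70)
for c in [(295,147),(533,150),(515,391)]: f(*c,60)
```

```text
(337, 340, 130) [ 474.1 -261.8  130. ]
(448, 355, 130) [ 533.4 -277.4  130. ]
(342, 284, 130) [ 481.  -231.1  130. ]
(440, 284, 130) [ 531.8 -236.6  130. ]
(362, 312, 175) [ 493.4 -232.8  175. ]
(430, 312, 175) [ 522.  -235.9  175. ]
(372, 170, 70) [ 501.7 -174.6   70. ]
(411, 170, 70) [ 526.1 -177.2   70. ]
(295, 147, 60) [ 452.9 -152.9   60. ]
(533, 150, 60) [ 610.7 -169.6   60. ]
(515, 391, 60) [ 591.8 -346.8   60. ]
```

View pics/k2.png

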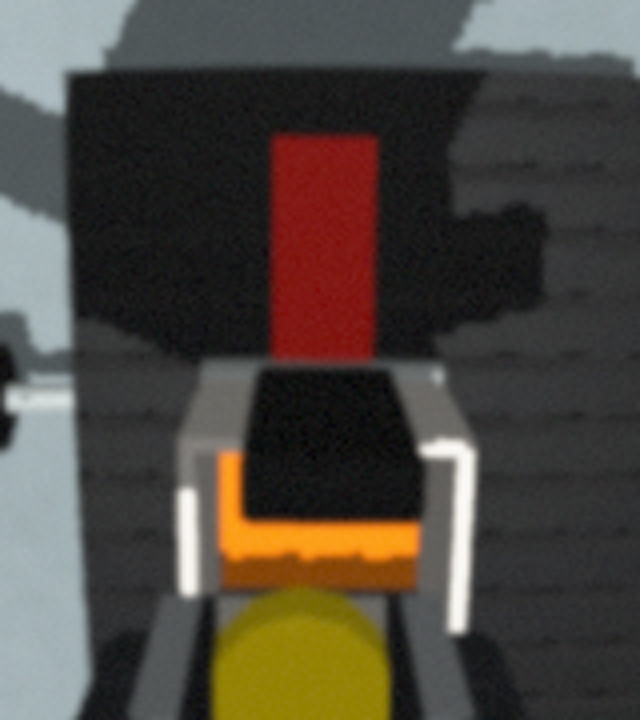

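Cup is yawed about −6° as the jack and station; middle ≈ (505,−262). Lower and drop just over the rim.

```bash
python3 -m creep '{"translation":[[-20.5,5.4,0],[0,0,40],[0,0,30],[0,0,7],[0,0,0],[0,0,0]],"rotation":[[0,0,0],[0,0,0],[0,0,0],[0,0,0],[0,0,0],[0,0,0]],"claw":[15,15,15,15,15,15]}'
python3 - <<'E'
from h import *
d=snapshot("wrist");save(d,"l_wrist",(150,130,370,320),3.5)
go(505,-262.5,134)
E
```

```text
time: 12.85
tool_pos: [506.4, -263.4, 137.1]
tcp_rot: [179.9, 0.1, 83.9]
ft_force: [-0.4, 0.0, -0.1]
finger_gap: 21.8
t 12.9 pos [ 506.7 -263.8  137.6] rot [1.798e+02 1.000e-01 8.390e+01] gap 21.7 F [-0.3 -0.6  0.2]
rotvec [0.003 0.001 0.   ] shift now [ 1.1 -1.8  3.6] shift after turn [ 1.1 -1.8  3.6] norm 4.0
```

View pics/l_wrist.png

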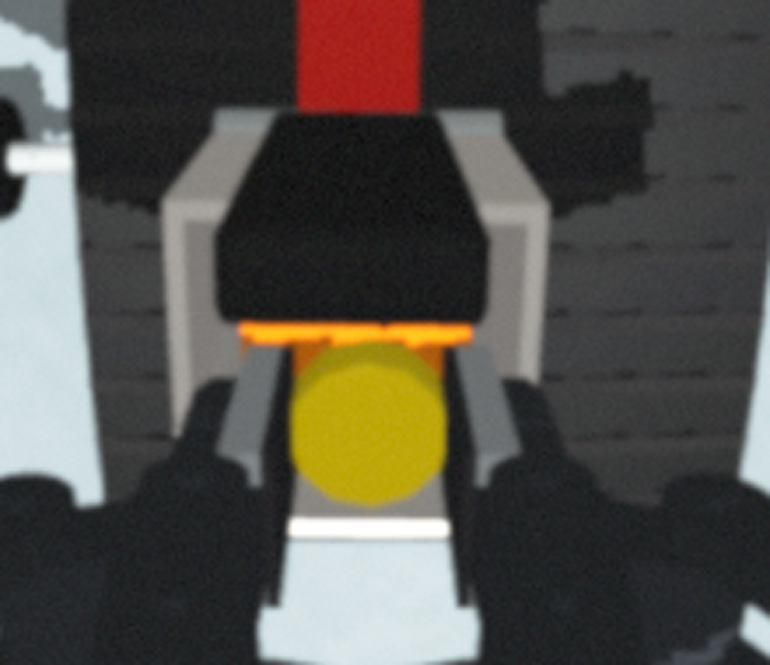

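```bash
python3 -m creep '{"translation":[[0,-1.8,1],[0,0,0],[0,0,0],[0,0,0],[0,0,-40],[0,0,-40],[0,0,0],[0,0,0]],"rotation":[[0,0,0],[0,0,0],[0,0,0],[0,0,0],[0,0,0],[0,0,0],[0,0,0],[0,0,0]],"claw":[15,15,34,34,34,34,34,34]}'
python3 - <<'E'
from h import *
d=snapshot("wrist");save(d,"m_wrist",(150,100,370,290),3.5)
t=snapshot("top");save(t,"m_top",(120,180,400,290),2.8)
go(528.7,196.5,215)
E
```

```text
time: 13.7
tool_pos: [504.5, -263.9, 216.0]
tcp_rot: [179.8, 0.1, 83.9]
ft_force: [-0.2, -0.1, -0.2]
finger_gap: 33.9
t 13.8 pos [ 503.1 -263.1  213.1] rot [-179.9   -0.    83.9] gap 34.1 F [ 0.8  0.2 -0.5]
rotvec [-0.002 -0.001  0.   ] shift now [459.7 -23.7  -1.5] shift after turn [459.7 -23.7  -1.9] norm 460.0
```

View pics/m_wrist.png

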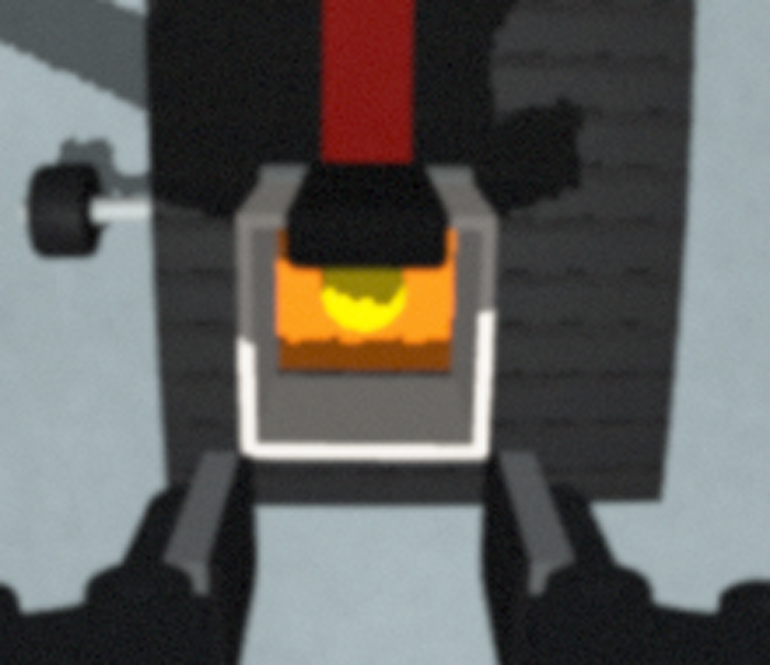

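View pics/m_top.png

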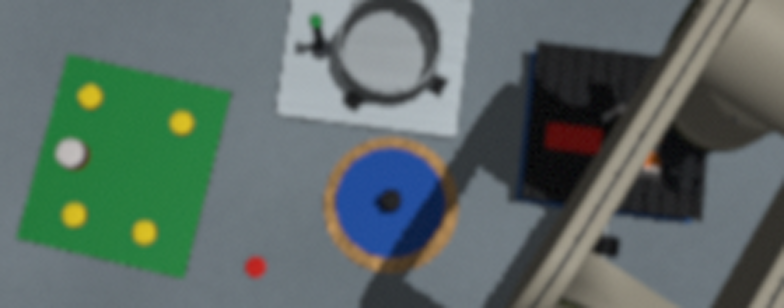

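Tablet lies in the cup (flat, mid). Back for B (528.7,196.5).

```bash
python3 - <<'E'
from h import *
d=snapshot("wrist")
f=lambda u,v,z:plane(d,150+u/3.5,100+v/3.5,z,True).round(1)
c=[f(*p,130) for p in [(238,215),(497,215),(490,460),(240,458)]];print(c,np.mean(c,0))
c=[f(*p,130) for p in [(255,450),(475,450)]];print(c)
E
python3 -m creep '{"translation":[[30,-2,0],[48,-2.4,0],[48,-2.4,0],[48,-2.4,0],[48,-2.4,0],[48,-2.4,0],[48,-2.4,0],[48,-2.4,0],[48,-2.4,0],[46,-2,0]],"rotation":[[0,0,0],[0,0,0],[0,0,0],[0,0,0],[0,0,0],[0,0,0],[0,0,0],[0,0,0],[0,0,0],[0,0,0]],"claw":[45,45,45,45,45,45,45,45,45,45]}'
python3 -m creep '{"translation":[[0,0,0],[0,0,40],[0,0,40],[0,0,40],[0,0,30],[0,0,0],[0,0,0]],"rotation":[[0,0,0],[0,0,0],[0,0,0],[0,0,0],[0,0,0],[0,0,0],[0,0,0]],"claw":[45,45,45,45,45,45,45]}'
python3 - <<'E'
from h import *
d=snapshot("wrist");save(d,"n_wrist",None,1.5)
for b in blobs(d,"yellow",40)[0]: print(b,plane(d,*b[0],12,True).round(1))
go(528.7,196.5,3)
E
```

```text
[array([ 477.3, -229.5,  130. ]), array([ 534. , -235.7,  130. ]), array([ 528.1, -293.5,  130. ]), array([ 469.6, -286.7,  130. ])] [ 502.25 -261.35  130.  ]
[array([ 473.4, -285. ,  130. ]), array([ 524.7, -290.6,  130. ])]
time: 14.85
tool_pos: [528.6, 198.4, 212.6]
tcp_rot: [-179.9, 0.1, 83.9]
ft_force: [1.4, -0.5, -0.5]
finger_gap: 44.6
time: 15.55
tool_pos: [528.8, 195.9, 63.6]
tcp_rot: [-179.9, 0.1, 83.9]
ft_force: [0.5, 0.1, 0.1]
finger_gap: 44.8
(array([279.2,  65.3]), 897, (262, 49, 35, 33)) [554.1 292.7  12. ]
(array([101.2,  80.4]), 643, (89, 65, 26, 32)) [431.  303.1  12. ]
(array([ 97.9, 183.6]), 675, (85, 168, 27, 32)) [414.4 229.6  12. ]
(array([255. , 212.4]), 796, (239, 197, 32, 32)) [528.  196.1  12. ]
t 15.6 pos [530.2 196.4  65.3] rot [180.   -0.   83.9] gap 44.8 F [-0.  -0.1  0.6]
rotvec [ 0.001 -0.    -0.   ] shift now [-0.1 -1.6 62.3] shift after turn [-0.  -1.5 62.3] norm 62.0
```

View pics/n_wrist.png

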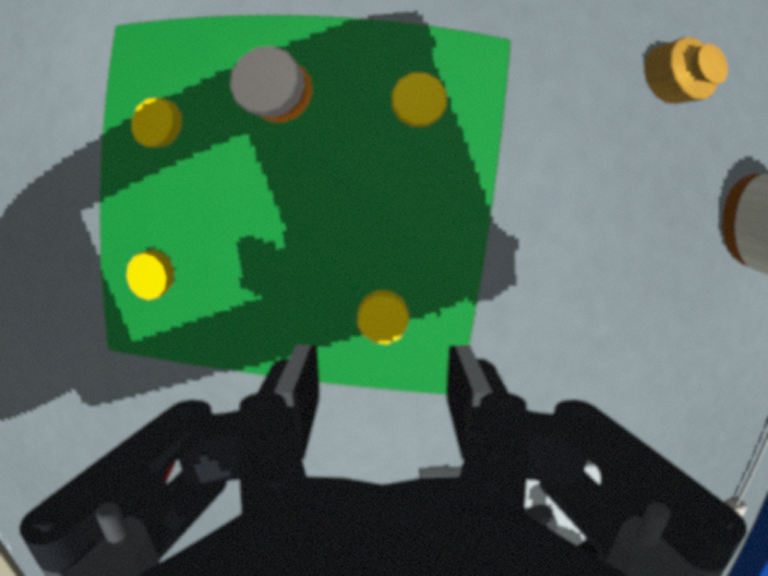

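Tablet B is centred between the fingers at (383,317 scaled). Grip.

```bash
python3 -m creep '{"translation":[[0,-1.5,25],[0,0,25],[0,0,12],[0,0,0],[0,0,0],[0,0,0],[0,0,0]],"rotation":[[0,0,0],[0,0,0],[0,0,0],[0,0,0],[0,0,0],[0,0,0],[0,0,0]],"claw":[45,45,45,45,15,15,15]}' 40
python3 -m creep '{"translation":[[0,0,0],[0,0,0],[0,0,-10],[0,0,-25],[0,0,-45],[0,0,-45],[0,0,-45],[0,0,-40],[0,0,0]],"rotation":[[0,0,0],[0,0,0],[0,0,0],[0,0,0],[0,0,0],[0,0,0],[0,0,0],[0,0,0],[0,0,0]],"claw":[15,15,15,15,15,15,15,15,15]}'
python3 - <<'E'
from h import *
go(504,-262.5,213)
E
```

```text
time: 16.3
tool_pos: [529.9, 197.1, 4.4]
tcp_rot: [179.8, -0.1, 83.9]
ft_force: [-0.5, -0.7, 7.2]
finger_gap: 21.9
time: 17.2
tool_pos: [531.9, 197.7, 221.5]
tcp_rot: [179.3, -0.3, 83.9]
ft_force: [0.1, 0.6, 0.8]
finger_gap: 21.6
t 17.2 pos [531.9 197.7 221.5] rot [179.3  -0.3  83.9] gap 21.6 F [0.1 0.6 0.8]
rotvec [ 0.012 -0.005 -0.   ] shift now [-460.6   21.3    6.5] shift after turn [-460.6   21.3    8.5] norm 461.0
```

```bash
python3 -m creep '{"translation":[[-30,2,0],[-48,2.3,0],[-48,2.3,0],[-48,2.3,0],[-48,2.3,0],[-48,2.3,0],[-48,2.3,0],[-48,2.3,0],[-48,2.3,0],[-46,2,0]],"rotation":[[0,0,0],[0,0,0],[0,0,0],[0,0,0],[0,0,0],[0,0,0],[0,0,0],[0,0,0],[0,0,0],[0,0,0]],"claw":[15,15,15,15,15,15,15,15,15,15]}'
python3 -m creep '{"translation":[[0,0,0],[0,0,30],[0,0,25],[0,0,10],[0,0,0],[0,0,0]],"rotation":[[0,0,0],[0,0,0],[0,0,0],[0,0,0],[0,0,0],[0,0,0]],"claw":[15,15,15,15,15,15]}'
python3 - <<'E'
from h import *
go(504,-262.5,137)
d=snapshot("wrist");save(d,"o_wrist",(150,100,370,290),3)
E
```

```text
time: 18.2
tool_pos: [500.8, -265.2, 212.9]
tcp_rot: [180.0, 0.0, 83.9]
ft_force: [0.9, 0.5, 1.4]
finger_gap: 21.6
time: 18.8
tool_pos: [501.8, -263.0, 148.5]
tcp_rot: [179.9, 0.0, 83.9]
ft_force: [-0.7, -0.0, 1.1]
finger_gap: 22.1
t 18.8 pos [ 501.8 -263.   148.5] rot [179.9   0.   83.9] gap 22.1 F [-0.7 -0.   1.1]
rotvec [0.001 0.    0.   ] shift now [ 0.8  2.1 11.5] shift after turn [ 0.8  2.1 11.5] norm 12.0
```

View pics/o_wrist.png

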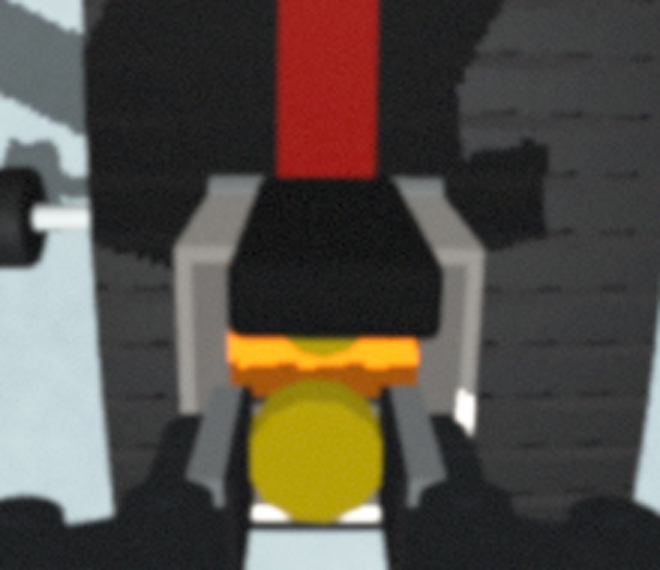

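```bash
python3 -m creep '{"translation":[[1,2.2,12],[0,0,0],[0,0,0],[0,0,0],[0,0,0],[0,0,-40],[0,0,-38],[0,0,0]],"rotation":[[0,0,0],[0,0,0],[0,0,0],[0,0,0],[0,0,0],[0,0,0],[0,0,0],[0,0,0]],"claw":[15,15,34,34,34,34,34,34]}'
python3 - <<'E'
from h import *
d=snapshot("wrist");save(d,"p_wrist",(150,100,370,290),3)
go(414.4,229.6,213)
E
```

```text
time: 19.65
tool_pos: [506.6, -264.3, 220.6]
tcp_rot: [179.4, 0.3, 83.9]
ft_force: [0.0, -0.3, 0.7]
finger_gap: 34.2
t 19.7 pos [ 505.6 -263.7  217.6] rot [179.6   0.2  83.9] gap 33.9 F [-0.1  0.2 -0.4]
rotvec [0.007 0.003 0.   ] shift now [ 480.7 -143.4    2. ] shift after turn [ 480.7 -143.4    4.6] norm 502.0
```

View pics/p_wrist.png

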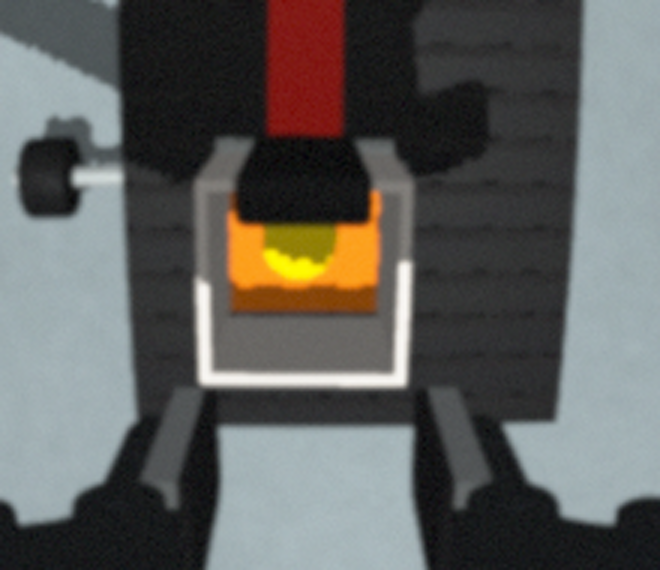

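The tablet landed on top of the first (only one seen in the cup). Next E (414.4,229.6).

```bash
python3 -m creep '{"translation":[[25,-7,0],[45,-13.5,0],[46,-14,0],[46,-14,0],[46,-14,0],[46,-14,0],[46,-14,0],[46,-14,0],[46,-14,0],[46,-14,0]],"rotation":[[0,0,0],[0,0,0],[0,0,0],[0,0,0],[0,0,0],[0,0,0],[0,0,0],[0,0,0],[0,0,0],[0,0,0]],"claw":[45,45,45,45,45,45,45,45,45,45]}'
python3 -m creep '{"translation":[[43,-11.5,0],[0,0,40],[0,0,40],[0,0,40],[0,0,30],[0,0,0],[0,0,0]],"rotation":[[0,0,0],[0,0,0],[0,0,0],[0,0,0],[0,0,0],[0,0,0],[0,0,0]],"claw":[45,45,45,45,45,45,45]}'
python3 - <<'E'
from h import *
d=snapshot("wrist");save(d,"q_wrist",None,1.5)
for b in blobs(d,"yellow",40)[0]: print(b,plane(d,*b[0],12,True).round(1))
go(414.4,229.6,4)
E
```

```text
time: 20.7
tool_pos: [417.5, 188.9, 212.5]
tcp_rot: [-180.0, 0.0, 83.9]
ft_force: [0.4, -0.4, 0.2]
finger_gap: 45.2
time: 21.4
tool_pos: [411.2, 231.0, 63.0]
tcp_rot: [-179.9, 0.1, 83.9]
ft_force: [0.3, -0.2, -0.0]
finger_gap: 44.7
(array([274.9, 104. ]), 925, (258, 88, 35, 33)) [431.  302.6  12. ]
(array([439.9, 111.2]), 649, (428, 96, 25, 31)) [553.7 292.5  12. ]
(array([260.6, 214.2]), 807, (245, 198, 32, 33)) [414.1 229.6  12. ]
t 21.45 pos [412.5 231.5  64.5] rot [179.9  -0.   83.9] gap 45.2 F [ 0.4  0.3 -0. ]
rotvec [ 0.001 -0.001 -0.   ] shift now [-1.7  2.  60.5] shift after turn [-1.7  2.1 60.5] norm 61.0
```

View pics/q_wrist.png

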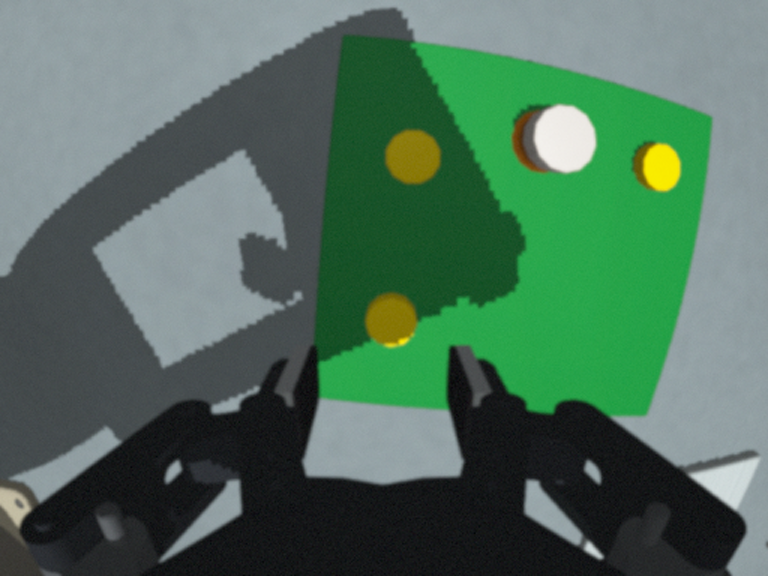

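E sits under the fingers, 2 mm off; correct and grip, then carry.

```bash
python3 -m creep '{"translation":[[-1.5,2,25],[0,0,25],[0,0,11],[0,0,0],[0,0,0],[0,0,0],[0,0,0]],"rotation":[[0,0,0],[0,0,0],[0,0,0],[0,0,0],[0,0,0],[0,0,0],[0,0,0]],"claw":[45,45,45,45,15,15,15]}' 40
python3 -m creep '{"translation":[[0,0,0],[0,0,0],[0,0,-10],[0,0,-25],[0,0,-45],[0,0,-45],[0,0,-45],[0,0,-40],[0,0,0]],"rotation":[[0,0,0],[0,0,0],[0,0,0],[0,0,0],[0,0,0],[0,0,0],[0,0,0],[0,0,0],[0,0,0]],"claw":[15,15,15,15,15,15,15,15,15]}'
python3 - <<'E'
from h import *
go(503,-268,213)
E
```

```text
time: 22.15
tool_pos: [415.2, 230.2, 4.3]
tcp_rot: [179.8, -0.1, 83.9]
ft_force: [-1.1, -0.7, 7.8]
finger_gap: 21.4
time: 23.05
tool_pos: [417.1, 231.1, 220.8]
tcp_rot: [179.4, -0.4, 83.9]
ft_force: [1.3, 1.2, 1.0]
finger_gap: 21.8
t 23.05 pos [417.1 231.1 220.8] rot [179.4  -0.4  83.9] gap 21.8 F [1.3 1.2 1. ]
rotvec [ 0.011 -0.006 -0.   ] shift now [-487.1  138.6    6.4] shift after turn [-487.   138.7    7.8] norm 506.0
```

```bash
python3 -m creep '{"translation":[[-25,7,0],[-46,13.2,0],[-46,13.2,0],[-46,13.2,0],[-46,13.2,0],[-46,13.2,0],[-46,13.2,0],[-46,13.2,0],[-46,13.2,0],[-46,13.2,0]],"rotation":[[0,0,0],[0,0,0],[0,0,0],[0,0,0],[0,0,0],[0,0,0],[0,0,0],[0,0,0],[0,0,0],[0,0,0]],"claw":[15,15,15,15,15,15,15,15,15,15]}'
python3 -m creep '{"translation":[[-48,13.2,0],[0,0,0],[0,0,30],[0,0,25],[0,0,10],[0,0,0],[0,0,0]],"rotation":[[0,0,0],[0,0,0],[0,0,0],[0,0,0],[0,0,0],[0,0,0],[0,0,0]],"claw":[15,15,15,15,15,15,15]}'
python3 - <<'E'
from h import *
go(503.5,-268,137)
E
```

```text
time: 24.05
tool_pos: [491.7, -222.4, 212.7]
tcp_rot: [180.0, 0.0, 83.9]
ft_force: [1.0, 0.7, 1.0]
finger_gap: 21.7
time: 24.75
tool_pos: [500.3, -269.4, 148.5]
tcp_rot: [179.9, 0.0, 83.9]
ft_force: [-0.5, 0.5, 0.1]
finger_gap: 21.6
t 24.75 pos [ 500.3 -269.4  148.5] rot [179.9   0.   83.9] gap 21.6 F [-0.5  0.5  0.1]
rotvec [0.001 0.    0.   ] shift now [ 1.8  3.  11.5] shift after turn [ 1.8  3.1 11.5] norm 12.0
```

```bash
python3 -m creep '{"translation":[[1.8,3,12],[0,0,0],[0,0,0],[0,0,0],[0,0,0],[0,0,-40],[0,0,-38],[0,0,0]],"rotation":[[0,0,0],[0,0,0],[0,0,0],[0,0,0],[0,0,0],[0,0,0],[0,0,0],[0,0,0]],"claw":[15,15,34,34,34,34,34,34]}'
python3 - <<'E'
from h import *
d=snapshot("wrist");save(d,"r_wrist",(150,100,370,290),3)
go(431,302.6,213)
E
```

```text
time: 25.55
tool_pos: [505.9, -270.0, 220.6]
tcp_rot: [179.4, 0.3, 83.9]
ft_force: [-0.5, -0.7, 0.9]
finger_gap: 34.0
t 25.6 pos [ 505.  -269.4  217.6] rot [179.6   0.2  83.9] gap 34.0 F [ 0.2  0.5 -0.3]
rotvec [0.007 0.003 0.   ] shift now [ 560.8 -134.7    1.8] shift after turn [ 560.8 -134.7    4.6] norm 577.0
```

View pics/r_wrist.png

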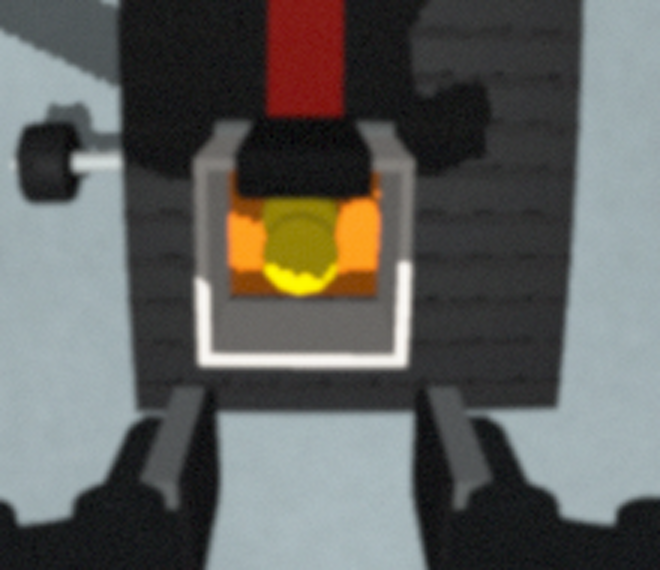

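Third tablet in. Next D (431,302.6).

```bash
python3 -m creep '{"translation":[[25,-6,0],[47,-11.3,0],[48,-11.5,0],[48,-11.5,0],[48,-11.5,0],[48,-11.5,0],[48,-11.5,0],[48,-11.5,0],[48,-11.5,0],[48,-11.5,0]],"rotation":[[0,0,0],[0,0,0],[0,0,0],[0,0,0],[0,0,0],[0,0,0],[0,0,0],[0,0,0],[0,0,0],[0,0,0]],"claw":[45,45,45,45,45,45,45,45,45,45]}'
python3 -m creep '{"translation":[[40,-9.5,0],[40,-9.5,0],[24,-6,0],[0,0,40],[0,0,40],[0,0,40],[0,0,30],[0,0,0],[0,0,0]],"rotation":[[0,0,0],[0,0,0],[0,0,0],[0,0,0],[0,0,0],[0,0,0],[0,0,0],[0,0,0],[0,0,0]],"claw":[45,45,45,45,45,45,45,45,45]}'
python3 - <<'E'
from h import *
d=snapshot("wrist");save(d,"s_wrist",None,1.5)
for b in blobs(d,"yellow",40)[0]: print(b,plane(d,*b[0],12,True).round(1))
go(431,302.6,4)
E
```

```text
time: 26.6
tool_pos: [441.9, 198.8, 212.5]
tcp_rot: [-180.0, 0.0, 83.9]
ft_force: [1.4, 0.4, -0.5]
finger_gap: 45.0
time: 27.5
tool_pos: [428.7, 302.7, 62.9]
tcp_rot: [-179.9, 0.1, 83.9]
ft_force: [0.9, 0.3, 0.9]
finger_gap: 45.1
(array([420.1, 206.5]), 613, (407, 192, 27, 30)) [553.8 292.7  12. ]
(array([259.4, 212.3]), 789, (244, 197, 32, 31)) [431.  302.8  12. ]
t 27.55 pos [430.  303.4  64.6] rot [179.9  -0.   83.9] gap 45.2 F [ 0.9 -0.2  1.2]
rotvec [ 0.001 -0.001 -0.   ] shift now [-0.8  1.1 60.6] shift after turn [-0.7  1.1 60.6] norm 61.0
```

View pics/s_wrist.png

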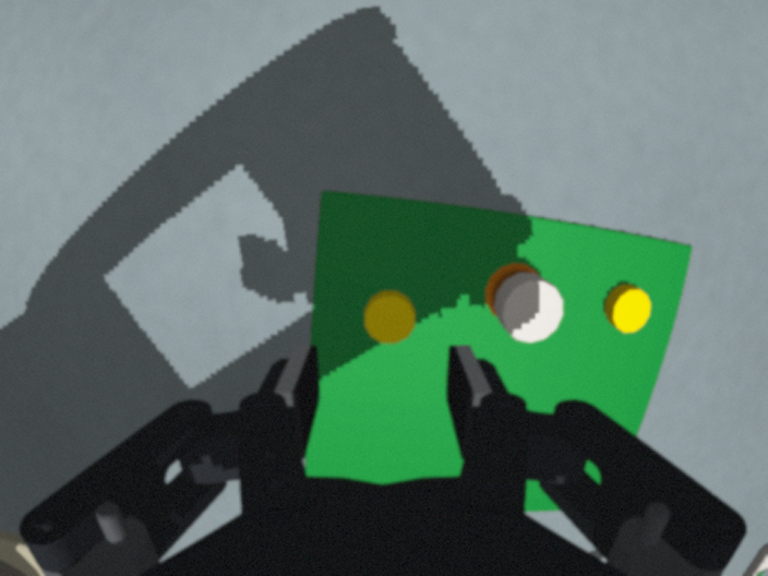

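Jar stands 60 mm beside D; narrow the opening to 38 for safety and grip.

```bash
python3 -m creep '{"translation":[[-0.5,1,20],[0,0,15],[0,0,15],[0,0,11],[0,0,0],[0,0,0],[0,0,0],[0,0,0]],"rotation":[[0,0,0],[0,0,0],[0,0,0],[0,0,0],[0,0,0],[0,0,0],[0,0,0],[0,0,0]],"claw":[38,38,38,38,38,15,15,15]}' 40
python3 -m creep '{"translation":[[0,0,0],[0,0,0],[0,0,-10],[0,0,-25],[0,0,-45],[0,0,-45],[0,0,-45],[0,0,-40],[0,0,0]],"rotation":[[0,0,0],[0,0,0],[0,0,0],[0,0,0],[0,0,0],[0,0,0],[0,0,0],[0,0,0],[0,0,0]],"claw":[15,15,15,15,15,15,15,15,15]}'
python3 - <<'E'
from h import *
go(503.5,-262,213)
E
```

```text
time: 28.35
tool_pos: [431.1, 303.1, 3.2]
tcp_rot: [179.9, -0.1, 83.9]
ft_force: [-1.1, -0.7, 7.3]
finger_gap: 21.8
time: 29.25
tool_pos: [433.5, 304.4, 220.5]
tcp_rot: [179.4, -0.4, 83.9]
ft_force: [0.7, -0.1, 0.5]
finger_gap: 21.8
t 29.25 pos [433.5 304.4 220.5] rot [179.4  -0.4  83.9] gap 21.8 F [ 0.7 -0.1  0.5]
rotvec [ 0.01  -0.007 -0.   ] shift now [-555.7  130.     4.8] shift after turn [-555.7  130.1    7.5] norm 571.0
```

```bash
python3 -m creep '{"translation":[[-25,6,0],[-47,11.3,0],[-48,11.5,0],[-48,11.5,0],[-48,11.5,0],[-48,11.5,0],[-48,11.5,0],[-48,11.5,0],[-48,11.5,0],[-48,11.5,0]],"rotation":[[0,0,0],[0,0,0],[0,0,0],[0,0,0],[0,0,0],[0,0,0],[0,0,0],[0,0,0],[0,0,0],[0,0,0]],"claw":[15,15,15,15,15,15,15,15,15,15]}'
python3 -m creep '{"translation":[[-40,10,0],[-40,10,0],[-16,4,0],[0,0,0],[0,0,30],[0,0,25],[0,0,10],[0,0,0],[0,0,0]],"rotation":[[0,0,0],[0,0,0],[0,0,0],[0,0,0],[0,0,0],[0,0,0],[0,0,0],[0,0,0],[0,0,0]],"claw":[15,15,15,15,15,15,15,15,15]}'
python3 - <<'E'
from h import *
go(503.5,-262,137)
E
```

```text
time: 30.25
tool_pos: [489.9, -164.6, 212.4]
tcp_rot: [180.0, -0.0, 83.9]
ft_force: [1.0, 0.4, 0.8]
finger_gap: 21.6
time: 31.15
tool_pos: [504.3, -260.0, 148.4]
tcp_rot: [179.9, 0.0, 83.9]
ft_force: [0.9, 0.6, -0.7]
finger_gap: 21.9
t 31.15 pos [ 504.3 -260.   148.4] rot [179.9   0.   83.9] gap 21.9 F [ 0.9  0.6 -0.7]
rotvec [0.001 0.    0.   ] shift now [-2.  -0.6 11.4] shift after turn [-2.  -0.6 11.4] norm 12.0
```

```bash
python3 -m creep '{"translation":[[-1,-0.6,12],[0,0,0],[0,0,0],[0,0,0],[0,0,0],[0,0,-40],[0,0,-38],[0,0,0]],"rotation":[[0,0,0],[0,0,0],[0,0,0],[0,0,0],[0,0,0],[0,0,0],[0,0,0],[0,0,0]],"claw":[15,15,34,34,34,34,34,34]}'
python3 - <<'E'
from h import *
d=snapshot("wrist");save(d,"t_wrist",(150,100,370,290),3)
go(554,292.6,213)
E
```

```text
time: 31.95
tool_pos: [506.1, -263.4, 220.6]
tcp_rot: [179.4, 0.3, 83.9]
ft_force: [0.4, -0.3, 2.0]
finger_gap: 34.0
t 32.0 pos [ 505.1 -262.8  217.6] rot [179.6   0.2  83.9] gap 33.9 F [-0.2  0.3 -0.2]
rotvec [0.007 0.003 0.   ] shift now [557.5 -10.8   2.7] shift after turn [557.5 -10.8   4.6] norm 558.0
```

View pics/t_wrist.png

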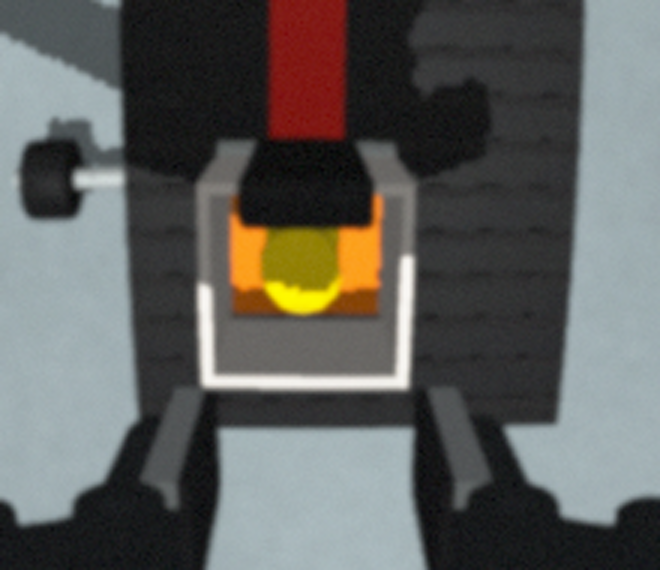

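Fourth in (stacked). Last: A (554,292.6).

```bash
python3 -m creep '{"translation":[[25,0,0],[47,-1,0],[48,-1,0],[48,-1,0],[48,-1,0],[48,-1,0],[48,-1,0],[48,-1,0],[48,-1,0],[48,-1,0]],"rotation":[[0,0,0],[0,0,0],[0,0,0],[0,0,0],[0,0,0],[0,0,0],[0,0,0],[0,0,0],[0,0,0],[0,0,0]],"claw":[45,45,45,45,45,45,45,45,45,45]}'
python3 -m creep '{"translation":[[40,-1,0],[40,-1,0],[20,0,0],[0,0,40],[0,0,40],[0,0,40],[0,0,30],[0,0,0],[0,0,0]],"rotation":[[0,0,0],[0,0,0],[0,0,0],[0,0,0],[0,0,0],[0,0,0],[0,0,0],[0,0,0],[0,0,0]],"claw":[45,45,45,45,38,38,38,38,38]}'
python3 - <<'E'
from h import *
d=snapshot("wrist");save(d,"u_wrist",None,1.5)
for b in blobs(d,"yellow",40)[0]: print(b,plane(d,*b[0],12,True).round(1))
go(554,292.6,4)
E
```

```text
time: 33.0
tool_pos: [542.2, 194.7, 212.2]
tcp_rot: [-179.9, 0.0, 83.9]
ft_force: [0.5, -0.4, -0.6]
finger_gap: 44.9
time: 33.9
tool_pos: [550.8, 292.1, 62.7]
tcp_rot: [-179.9, 0.1, 83.9]
ft_force: [0.2, -0.0, 1.6]
finger_gap: 38.0
(array([260.5, 211.1]), 805, (245, 196, 32, 31)) [554.  293.1  12. ]
t 33.95 pos [552.3 292.8  64.7] rot [179.9  -0.   83.9] gap 38.3 F [-0.5  0.8  1.1]
rotvec [ 0.001 -0.001 -0.   ] shift now [-0.   1.6 60.7] shift after turn [ 0.   1.7 60.7] norm 61.0
```

View pics/u_wrist.png

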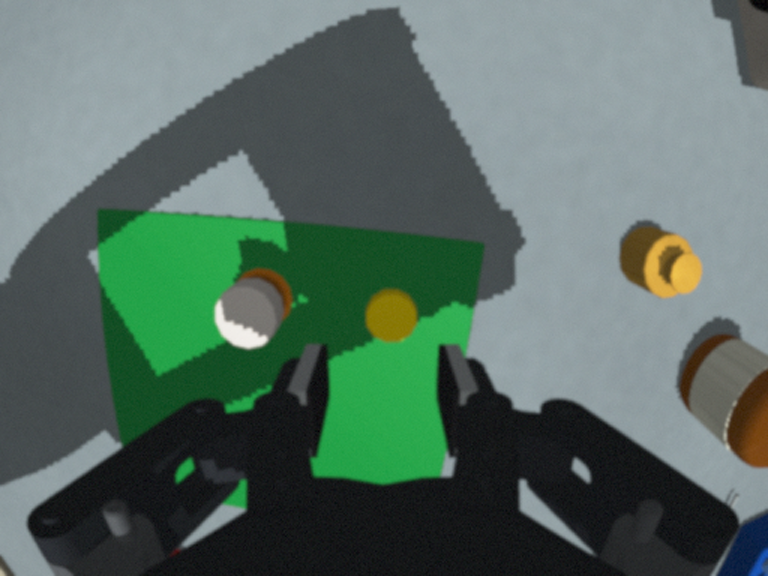

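```bash
python3 -m creep '{"translation":[[0,1.8,20],[0,0,15],[0,0,15],[0,0,11],[0,0,0],[0,0,0],[0,0,0],[0,0,0]],"rotation":[[0,0,0],[0,0,0],[0,0,0],[0,0,0],[0,0,0],[0,0,0],[0,0,0],[0,0,0]],"claw":[38,38,38,38,38,15,15,15]}' 40
python3 -m creep '{"translation":[[0,0,0],[0,0,0],[0,0,-10],[0,0,-25],[0,0,-45],[0,0,-45],[0,0,-45],[0,0,-40],[0,0,0]],"rotation":[[0,0,0],[0,0,0],[0,0,0],[0,0,0],[0,0,0],[0,0,0],[0,0,0],[0,0,0],[0,0,0]],"claw":[15,15,15,15,15,15,15,15,15]}'
python3 - <<'E'
from h import *
go(503.5,-264,213)
E
```

```text
time: 34.75
tool_pos: [554.1, 292.8, 3.3]
tcp_rot: [179.9, -0.1, 83.9]
ft_force: [-0.9, -0.6, 5.3]
finger_gap: 22.2
time: 35.65
tool_pos: [556.8, 293.8, 221.5]
tcp_rot: [179.4, -0.4, 83.9]
ft_force: [0.8, -0.3, 0.7]
finger_gap: 21.9
t 35.65 pos [556.8 293.8 221.5] rot [179.4  -0.4  83.9] gap 21.9 F [ 0.8 -0.3  0.7]
rotvec [ 0.011 -0.006 -0.   ] shift now [-560.3    6.5    5. ] shift after turn [-560.3    6.6    8.5] norm 560.0
```

```bash
python3 -m creep '{"translation":[[-25,0,0],[-47,0.7,0],[-48,0.7,0],[-48,0.7,0],[-48,0.7,0],[-48,0.7,0],[-48,0.7,0],[-48,0.7,0],[-48,0.7,0],[-48,0.7,0]],"rotation":[[0,0,0],[0,0,0],[0,0,0],[0,0,0],[0,0,0],[0,0,0],[0,0,0],[0,0,0],[0,0,0],[0,0,0]],"claw":[15,15,15,15,15,15,15,15,15,15]}'
python3 -m creep '{"translation":[[-40,1,0],[-40,1,0],[-23,1,0],[0,0,0],[0,0,30],[0,0,25],[0,0,10],[0,0,0],[0,0,0]],"rotation":[[0,0,0],[0,0,0],[0,0,0],[0,0,0],[0,0,0],[0,0,0],[0,0,0],[0,0,0],[0,0,0]],"claw":[15,15,15,15,15,15,15,15,15]}'
python3 - <<'E'
from h import *
go(503.5,-264,137)
E
```

```text
time: 36.65
tool_pos: [510.2, -163.6, 212.4]
tcp_rot: [180.0, 0.0, 83.9]
ft_force: [1.3, -0.3, -0.7]
finger_gap: 21.8
time: 37.55
tool_pos: [503.4, -264.2, 148.3]
tcp_rot: [180.0, 0.0, 83.9]
ft_force: [-0.2, 0.1, -0.7]
finger_gap: 22.0
t 37.55 pos [ 503.4 -264.2  148.3] rot [180.    0.   83.9] gap 22.0 F [-0.2  0.1 -0.7]
rotvec [0.001 0.    0.   ] shift now [ 0.2  0.1 11.3] shift after turn [ 0.2  0.1 11.3] norm 11.0
```

```bash
python3 -m creep '{"translation":[[0,0,12],[0,0,0],[0,0,0],[0,0,0],[0,0,0],[0,0,-40],[0,0,-38],[0,0,0],[0,0,0]],"rotation":[[0,0,0],[0,0,0],[0,0,0],[0,0,0],[0,0,0],[0,0,0],[0,0,0],[0,0,0],[0,0,0]],"claw":[15,15,34,34,34,34,34,34,34]}'
python3 - <<'E'
from h import *
d=snapshot("wrist");save(d,"v_wrist",(150,100,370,290),3)
f=lambda u,v,z:plane(d,u/3+150,v/3+100,z,True).round(1)
go(505,-230,250,-6)
s=snapshot("side");save(s,"v_side",(140,100,400,290),3)
E
```

```text
time: 38.45
tool_pos: [503.8, -265.1, 215.1]
tcp_rot: [179.8, 0.1, 83.9]
ft_force: [-0.4, 0.3, -0.8]
finger_gap: 34.0
t 38.5 pos [ 503.  -264.6  213.4] rot [180.    0.   83.9] gap 34.0 F [ 0.6  0.4 -0.5]
rotvec [ 1.000e-03 -0.000e+00  1.568e+00] shift now [ 34.6  -1.6 -36.6] shift after turn [ -1.6 -34.6 -36.6] norm 50.0
```

View pics/v_wrist.png

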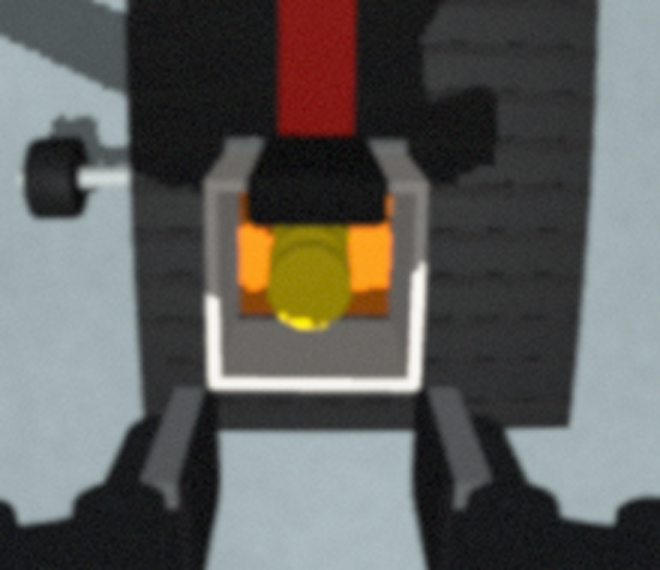

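View pics/v_side.png

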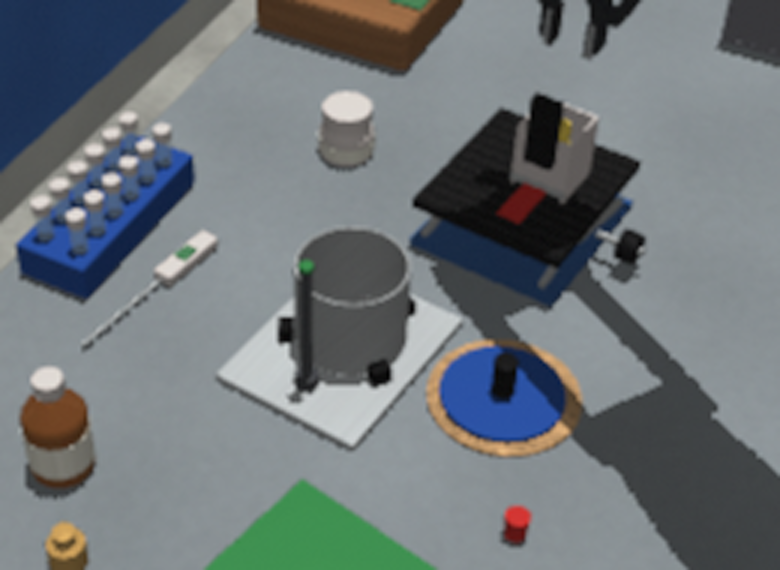

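All five are in the cup, nothing is left on the green mat. Now turn 90° to take the fin.

```bash
python3 -m creep '{"translation":[[0,0,-36],[0,0,0],[0,0,0],[0,0,0],[0,0,0],[0,0,0],[0,0,0],[0,0,0],[0,0,0],[0,0,0]],"rotation":[[0,0,0],[0,0,0.14],[0,0,0.14],[0,0,0.14],[0,0,0.14],[0,0,0.14],[0,0,0.14],[0,0,0.14],[0,0,0.14],[0,0,0.14]],"claw":[50,50,50,50,50,50,50,50,50,50]}'
python3 -m creep '{"translation":[[0,0,0],[0,0,0],[-1,-35,0],[0,0,0],[0,0,0]],"rotation":[[0,0,0.14],[0,0,0.14],[0,0,0.028],[0,0,0],[0,0,0]],"claw":[50,50,50,50,50]}'
python3 - <<'E'
from h import *
d=snapshot("wrist");save(d,"w_wrist",None,1.5)
go(508,-229,180,-6)
E
```

```text
time: 39.55
tool_pos: [502.1, -264.0, 247.2]
tcp_rot: [-179.9, 0.1, 11.3]
ft_force: [0.8, 0.2, 0.1]
finger_gap: 50.0
time: 40.05
tool_pos: [504.1, -228.8, 247.9]
tcp_rot: [-180.0, 0.1, -5.9]
ft_force: [-0.1, -0.0, -0.1]
finger_gap: 50.3
t 40.1 pos [ 504.1 -229.4  248.2] rot [-1.8e+02  1.0e-01 -5.9e+00] gap 49.8 F [0.7 0.5 0.4]
rotvec [-0.     0.002  0.002] shift now [ 3.9 -0.8 68.2] shift after turn [ 3.8 -0.8 68.2] norm 68.0
```

View pics/w_wrist.png

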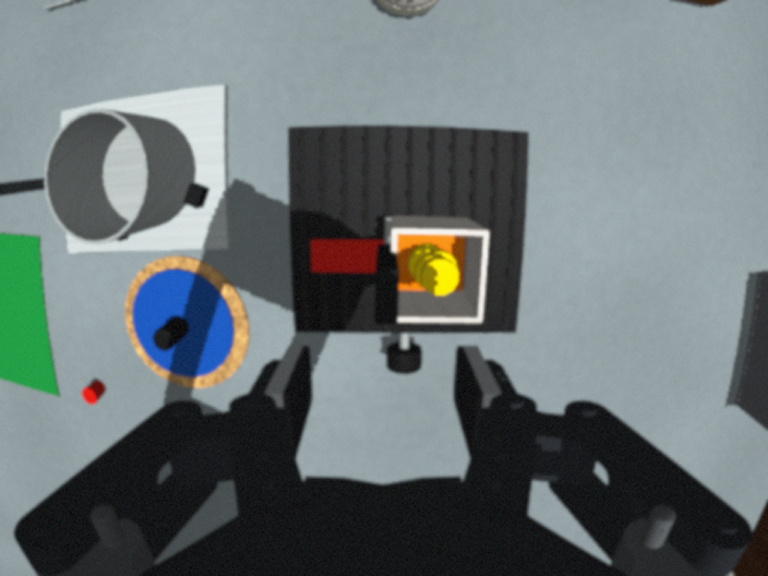

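Run:
```python
from h import *
d=snapshot("wrist");save(d,"w2",(180,70,360,230),4.4)
f=lambda u,v,z:plane(d,u/1.5,v/1.5,z,True)
c=[f(*p,60) for p in [(289,127),(527,131),(516,331),(295,330)]];print("jack",np.round(c,1).tolist(),np.mean(c,0))
c=[f(*p,130) for p in [(391,228),(490,230),(484,323),(397,323)]];print("cup",np.round(c,1).tolist(),np.mean(c,0))
```

```text
jack [[610.3, -171.2, 60.0], [591.4, -348.0, 60.0], [433.0, -331.8, 60.0], [453.0, -153.6, 60.0]] [ 521.93006465 -251.13719483   60.        ]
cup [[535.6, -237.8, 130.0], [528.9, -296.8, 130.0], [470.3, -290.4, 130.0], [476.4, -235.6, 130.0]] [ 502.79703926 -265.14102248  130.        ]
```

View pics/w2.png

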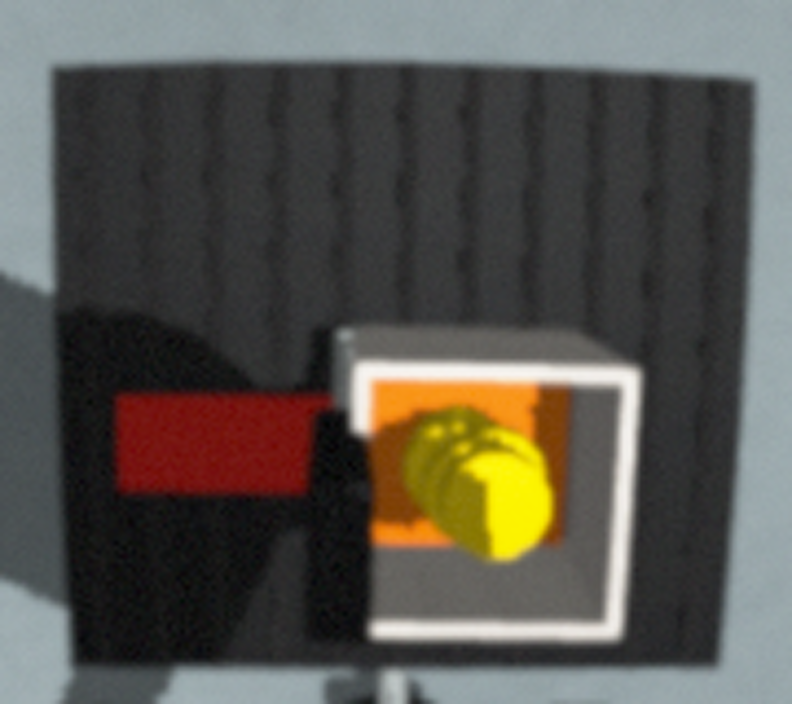

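```bash
python3 -m creep '{"translation":[[3,0.8,20],[0,0,35],[0,0,12],[0,0,0],[0,0,0]],"rotation":[[0,0,0],[0,0,0],[0,0,0],[0,0,0],[0,0,0]],"claw":[50,50,50,50,50]}'
python3 - <<'E'
from h import *
d=snapshot("wrist");save(d,"x_wrist",None,1.5)
print(plane(d,256.8,198.9,175,True))
go(507,-230.5,137,-6)
E
```

```text
time: 40.65
tool_pos: [507.6, -231.1, 183.1]
tcp_rot: [180.0, -0.0, -6.0]
ft_force: [-0.0, 0.2, -0.1]
finger_gap: 50.1
[ 529.53734969 -234.38604333  175.        ]
t 40.7 pos [ 508.1 -231.3  183.9] rot [ 1.8e+02 -1.0e-01 -6.0e+00] gap 50.2 F [ 0.1  0.  -0.1]
rotvec [ 0.001 -0.002  0.   ] shift now [-1.3 -0.7 46.9] shift after turn [-1.2 -0.7 46.9] norm 47.0
```

View pics/x_wrist.png

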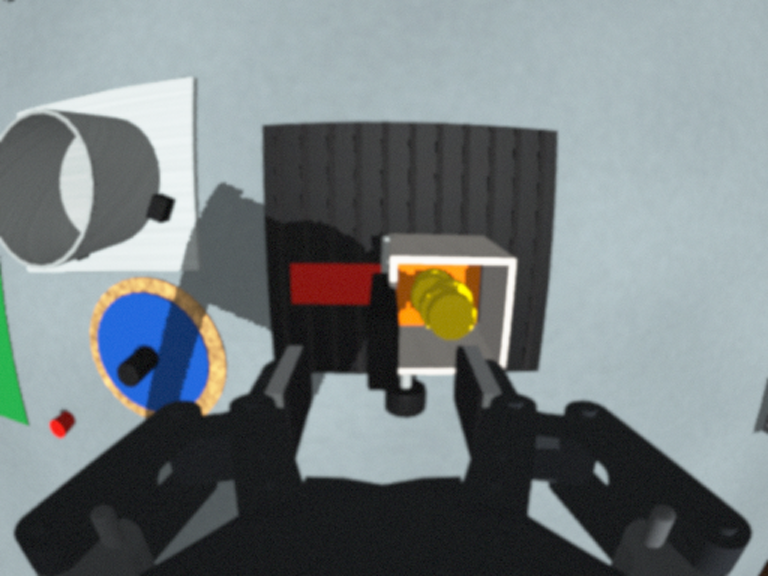

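Fin midway between the fingers (382,370 scaled). Descend and grip; tips stay above the rim and the stack.

```bash
python3 -m creep '{"translation":[[-1,-0.5,20],[0,0,20],[0,0,6],[0,0,0],[0,0,0],[0,0,0],[0,0,0],[0,0,0],[0,0,0],[0,0,0]],"rotation":[[0,0,0],[0,0,0],[0,0,0],[0,0,0],[0,0,0],[0,0,0],[0,0,0],[0,0,0],[0,0,0],[0,0,0]],"claw":[50,50,50,50,28,20,14,8,6,6]}' 80
python3 - <<'E'
from h import *
go(507,-230.5,137,-6)
d=snapshot("wrist");save(d,"y_wrist",None,1.5)
E
```

```text
time: 41.7
tool_pos: [507.2, -230.5, 137.6]
tcp_rot: [179.9, -0.1, -6.0]
ft_force: [-0.1, 0.7, 4.8]
finger_gap: 11.0
t 41.7 pos [ 507.2 -230.5  137.6] rot [ 1.799e+02 -1.000e-01 -6.000e+00] gap 11.0 F [-0.1  0.7  4.8]
rotvec [ 0.001 -0.002  0.001] shift now [-0.2  0.   0.6] shift after turn [-0.2  0.   0.6] norm 1.0
```

View pics/y_wrist.png

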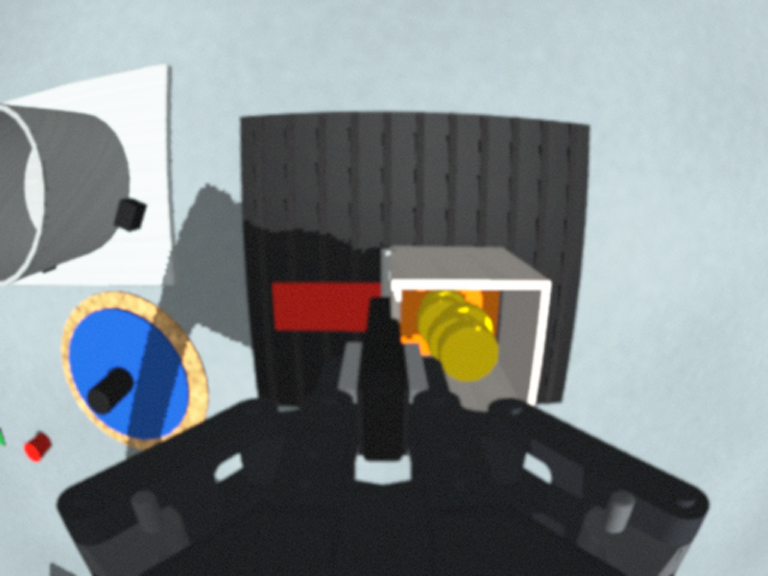

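Fin gripped (gap 11). Lift and look.

```bash
python3 -m creep '{"translation":[[0,0,-5],[0,0,-15],[0,0,-25],[0,0,-30],[0,0,-30],[0,0,-10],[0,0,0],[0,0,0]],"rotation":[[0,0,0],[0,0,0],[0,0,0],[0,0,0],[0,0,0],[0,0,0],[0,0,0],[0,0,0]],"claw":[6,6,6,6,6,6,6,6]}'
python3 - <<'E'
from h import *
go(605.6,26.2,252,-6)
d=snapshot("wrist");save(d,"z_wrist",None,1.5)
d=snapshot("side");save(d,"z_side",(140,60,400,290),3)
E
```

```text
time: 42.55
tool_pos: [506.1, -229.7, 250.0]
tcp_rot: [-180.0, 0.1, -6.0]
ft_force: [0.8, -0.1, -3.2]
finger_gap: 11.2
t 42.55 pos [ 506.1 -229.7  250. ] rot [-1.8e+02  1.0e-01 -6.0e+00] gap 11.2 F [ 0.8 -0.1 -3.2]
rotvec [-0.001  0.002  0.001] shift now [  72.4 -264.9   -2. ] shift after turn [  72.3 -264.9   -2. ] norm 275.0
```

View pics/z_wrist.png

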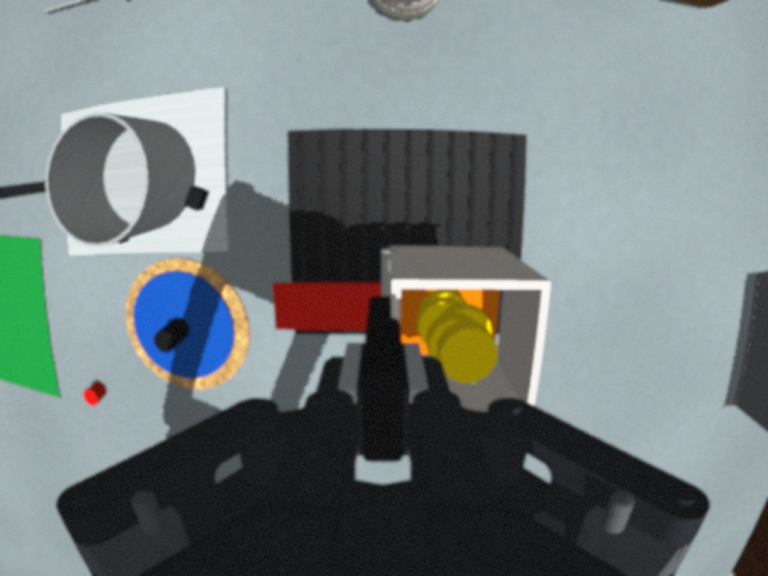

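View pics/z_side.png

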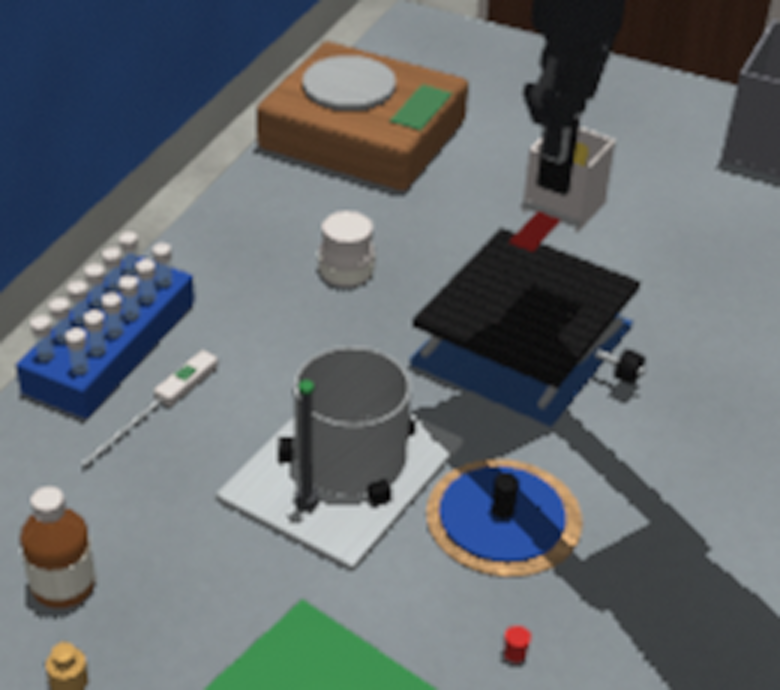

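Cup lifted upright. Carry it over to the beaker.

```bash
python3 -m creep '{"translation":[[4,-13,0],[7,-26,0],[9,-33,0],[9,-33,0],[9,-33,0],[9,-33,0],[9,-33,0],[8,-30,0],[6,-22,0],[2.5,-9,0]],"rotation":[[0,0,0],[0,0,0],[0,0,0],[0,0,0],[0,0,0],[0,0,0],[0,0,0],[0,0,0],[0,0,0],[0,0,0]],"claw":[6,6,6,6,6,6,6,6,6,6]}'
python3 -m creep '{"translation":[[0,0,0],[0,0,0]],"rotation":[[0,0,0],[0,0,0]],"claw":[6,6]}'
python3 - <<'E'
from h import *
go(605.6,26.2,230,-6)
d=snapshot("wrist");save(d,"A_wrist",None,1.5)
print(blobs(d,"green",20)[0],[plane(d,*b[0],155,True) for b in blobs(d,"green",20)[0]])
t=snapshot("top");save(t,"A_top",(190,130,300,280),4)
d=snapshot("side");save(d,"A_side",(140,60,400,290),3)
E
```

```text
time: 43.65
tool_pos: [606.0, 29.1, 249.9]
tcp_rot: [-180.0, 0.1, -5.8]
ft_force: [-0.1, -0.0, -2.3]
finger_gap: 10.9
time: 43.85
tool_pos: [605.8, 25.6, 250.7]
tcp_rot: [180.0, 0.1, -6.0]
ft_force: [0.2, 0.1, -1.9]
finger_gap: 10.9
t 43.85 pos [605.8  25.6 250.7] rot [ 1.8e+02  1.0e-01 -6.0e+00] gap 10.9 F [ 0.2  0.1 -1.9]
rotvec [0.001 0.001 0.001] shift now [-0.2 -0.6 20.7] shift after turn [-0.2 -0.6 20.7] norm 21.0
[(array([120.1, 238.8]), 8266, (69, 190, 104, 110)), (array([156.4, 306.4]), 95, (149, 301, 14, 11))] [array([575.4425911, 156.7392802, 155.       ]), array([496.88589589, 138.93879544, 155.        ])]
```

View pics/A_wrist.png

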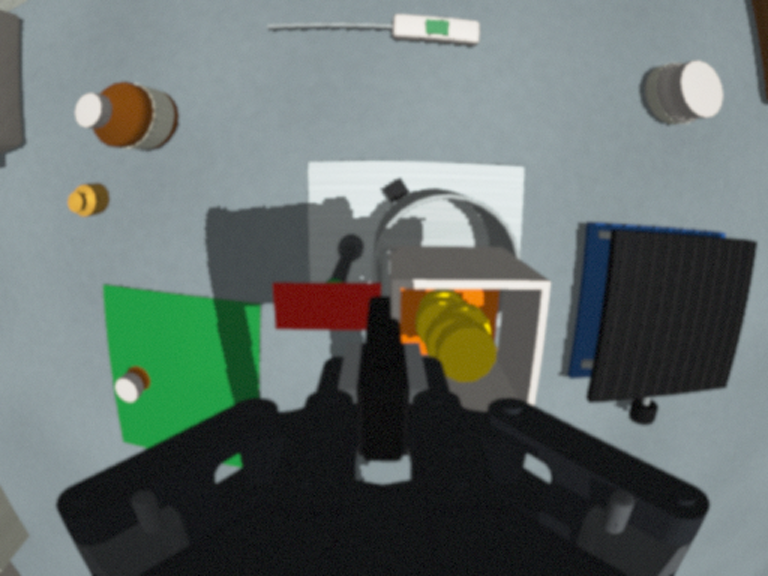

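View pics/A_side.png

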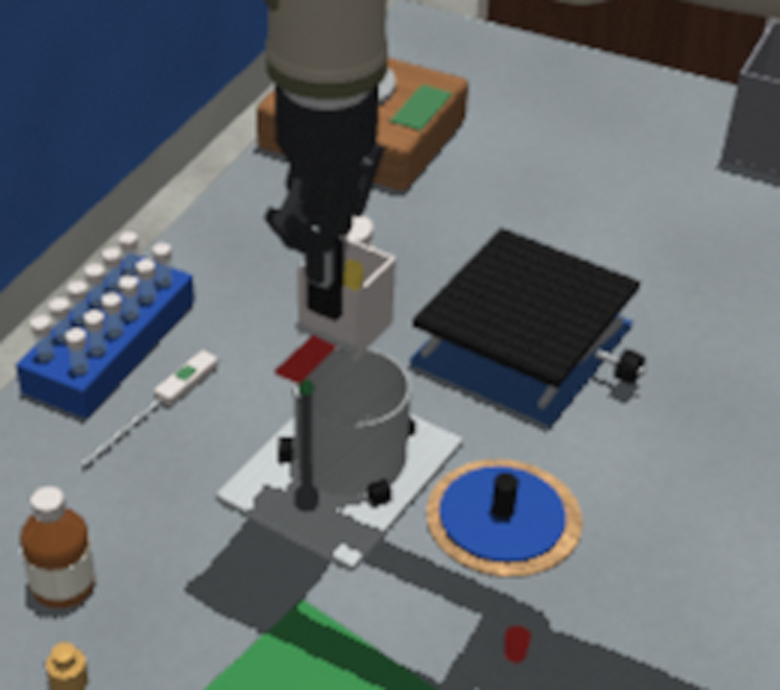

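View pics/A_top.png

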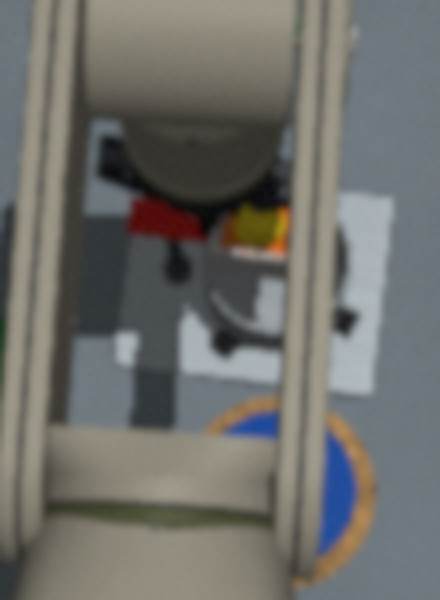

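Run:
```python
from h import *
d=snapshot("side")
T=np.array([605.8,25.6]);yc=np.array([.105,.994]);xc=np.array([.994,-.105])
for n,x,y in [("endR",12,55),("endL",-12,55),("pad",0,27),("nearR",12,3)]:
    p=T+xc*x+yc*y
    u=proj(d,[*p,182]);print(n,((u-[140,60])*3).round(0))
u=proj(d,[608.5,53,155]);print("striker",((u-[140,60])*3).round(0))
print(blobs(d,"green",5,(230,180,260,200))[0])
r,_=blobs(d,"red",20,(220,160,260,200));print(r)
```

```text
endR [273. 374.]
endL [297. 385.]
pad [304. 360.]
nearR [309. 339.]
striker [304. 385.]
[(array([241.8, 188.8]), 11, (240, 187, 4, 4))]
[(array([241.3, 179.3]), 121, (233, 172, 18, 15))]
```

Tab and striker line up as computed. Lower onto the striker.

```bash
python3 -m creep '{"translation":[[0,-0.5,10],[0,0,12],[0,0,5],[0,0,5],[0,0,5],[0,0,0],[0,0,0]],"rotation":[[0,0,0],[0,0,0],[0,0,0],[0,0,0],[0,0,0],[0,0,0],[0,0,0]],"claw":[6,6,6,6,6,6,6]}'
python3 - <<'E'
from h import *
go(605.6,26.2,187.5,-6)
d=snapshot("side");save(d,"B_side",(170,90,330,230),4)
E
```

```text
time: 44.75
tool_pos: [606.3, 26.3, 214.6]
tcp_rot: [180.0, -0.0, -6.0]
ft_force: [-1.4, -1.5, 0.0]
finger_gap: 11.2
t 44.75 pos [606.3  26.3 214.6] rot [180.  -0.  -6.] gap 11.2 F [-1.4 -1.5  0. ]
rotvec [ 0.    -0.     0.001] shift now [-0.7  0.2 27.1] shift after turn [-0.7  0.2 27.1] norm 27.0
```

View pics/B_side.png

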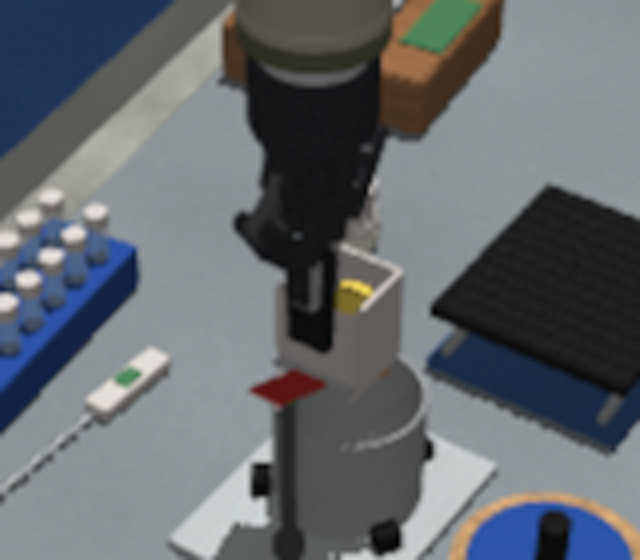

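Tab rides on the striker and tilts. Lower the rest.

```bash
python3 -m creep '{"translation":[[0,0,6],[0,0,7],[0,0,7],[0,0,6],[0,0,2],[0,0,0],[0,0,0],[0,0,0],[0,0,0],[0,0,0]],"rotation":[[0,0,0],[0,0,0],[0,0,0],[0,0,0],[0,0,0],[0,0,0],[0,0,0],[0,0,0],[0,0,0],[0,0,0]],"claw":[6,6,6,6,6,6,6,6,6,6]}'
python3 - <<'E'
from h import *
go(605.6,26.2,187,-6)
d=snapshot("side");save(d,"C_side",(170,90,330,230),4)
d=snapshot("wrist");save(d,"C_wrist",None,1.5)
E
```

```text
time: 45.8
tool_pos: [606.2, 26.4, 186.3]
tcp_rot: [180.0, 0.0, -6.0]
ft_force: [-0.2, -2.9, -1.1]
finger_gap: 11.1
t 45.8 pos [606.2  26.4 186.3] rot [180.   0.  -6.] gap 11.1 F [-0.2 -2.9 -1.1]
rotvec [0. 0. 0.] shift now [-0.6  0.2 -0.7] shift after turn [-0.6  0.2 -0.7] norm 1.0
```

View pics/C_side.png

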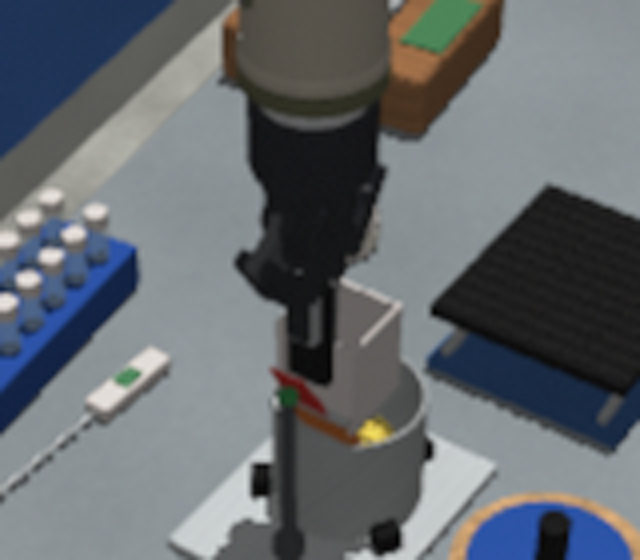

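View pics/C_wrist.png

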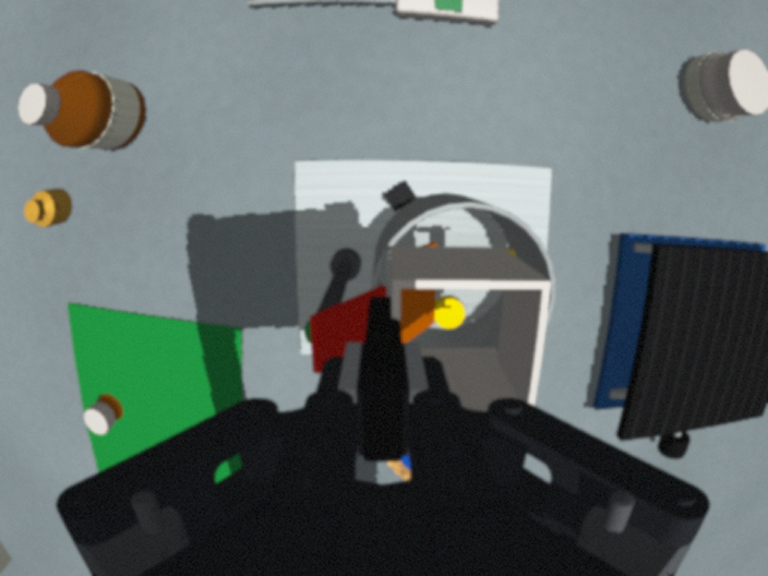

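A tablet is still seen at the flap's lower end; wait a bit and look again.

```bash
python3 -m creep '{"translation":[[0,0,1],[0,0,0],[0,0,0],[0,0,0],[0,0,0]],"rotation":[[0,0,0],[0,0,0],[0,0,0],[0,0,0],[0,0,0]],"claw":[6,6,6,6,6]}'
python3 - <<'E'
from h import *
go(605.6,26.2,187,-6)
d=snapshot("side");save(d,"D_side",(220,140,300,220),7)
d=snapshot("wrist");save(d,"D_wrist",(180,90,400,290),3.5)
E
```

```text
time: 46.4
tool_pos: [606.4, 26.6, 185.5]
tcp_rot: [-180.0, -0.0, -6.0]
ft_force: [-1.0, -2.0, 0.6]
finger_gap: 11.0
t 46.4 pos [606.4  26.6 185.5] rot [-180.   -0.   -6.] gap 11.0 F [-1.  -2.   0.6]
rotvec [-0.    -0.     0.001] shift now [-0.7  0.5 -1.5] shift after turn [-0.7  0.5 -1.5] norm 2.0
```

View pics/D_side.png

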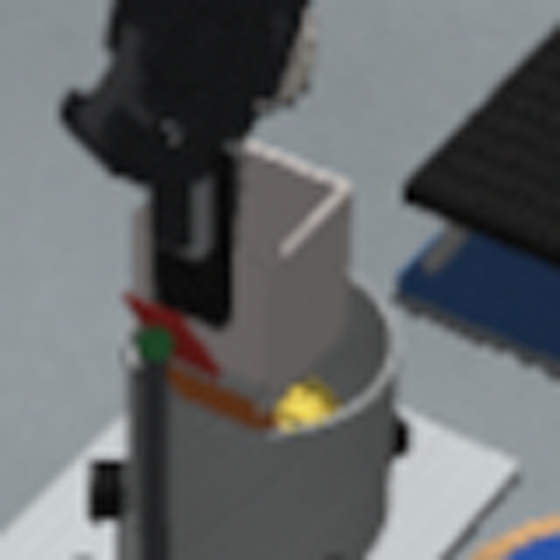

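View pics/D_wrist.png

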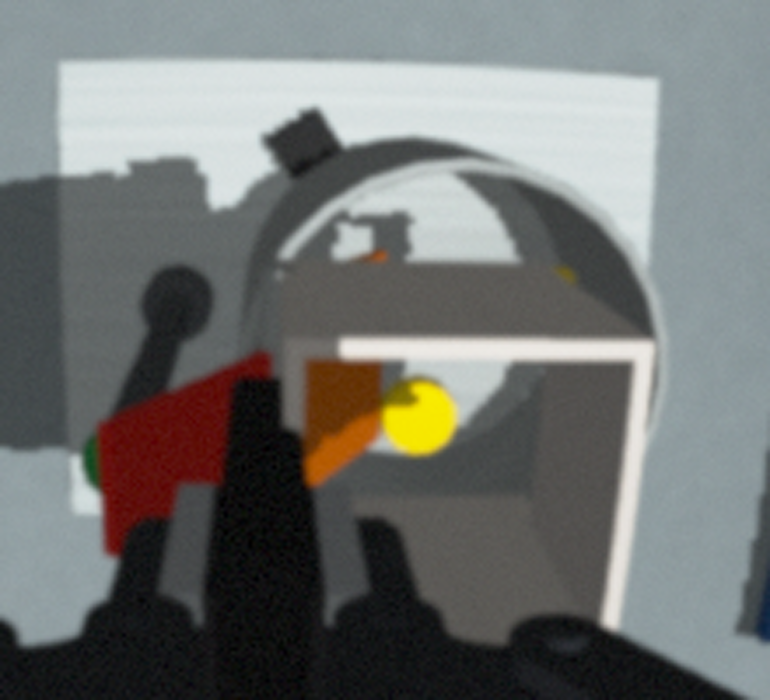

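Run:
```python
from h import *
w=snapshot("wrist");s=snapshot("side")
print(tri([ray(w,299.4,209.4,True),ray(s,263.6,197.9)]))
print(blobs(w,"yellow",20)[0],blobs(s,"yellow",5,(200,130,300,230))[0])
for z in (20,40,60,80,100): print(z,plane(w,299.4,209.4,z,True).round(0),plane(s,263.6,197.9,z).round(0))
```

```text
(array([581.07177305, -13.92131651,  74.93061034]), np.float64(3.5268706115850863))
[(array([299.4, 209. ]), 344, (289, 198, 21, 22))] [(array([263. , 197.2]), 25, (260, 195, 7, 5))]
20 [564. -18.  20.] [603. -69.  20.]
40 [572. -16.  40.] [594. -50.  40.]
60 [579. -13.  60.] [586. -31.  60.]
80 [586. -11.  80.] [577. -13.  80.]
100 [593.  -8. 100.] [568.   6. 100.]
```

The wrist blob's size (21 px) says it lies on the beaker floor; the cup itself shows bare walls. Raise the cup and look into the beaker.

```bash
python3 -m creep '{"translation":[[0,0,-6],[0,0,-8],[0,0,-8],[0,0,-8],[0,0,-10],[0,0,-15],[0,0,-15],[0,0,0],[0,0,0]],"rotation":[[0,0,0],[0,0,0],[0,0,0],[0,0,0],[0,0,0],[0,0,0],[0,0,0],[0,0,0],[0,0,0]],"claw":[6,6,6,6,6,6,6,6,6]}'
python3 - <<'E'
from h import *
go(525,-219,252,-6)
d=snapshot("side");save(d,"E_side",(170,60,330,230),4)
d=snapshot("wrist");save(d,"E_wrist",(180,90,400,290),3.5)
E
```

```text
time: 47.5
tool_pos: [606.6, 26.7, 256.0]
tcp_rot: [-180.0, -0.1, -6.0]
ft_force: [-0.8, 0.4, -1.7]
finger_gap: 11.1
t 47.5 pos [606.6  26.7 256. ] rot [-1.8e+02 -1.0e-01 -6.0e+00] gap 11.1 F [-0.8  0.4 -1.7]
rotvec [-0.    -0.001  0.001] shift now [-55.7 252.9   3.8] shift after turn [-55.5 252.9   4. ] norm 259.0
```

View pics/E_side.png

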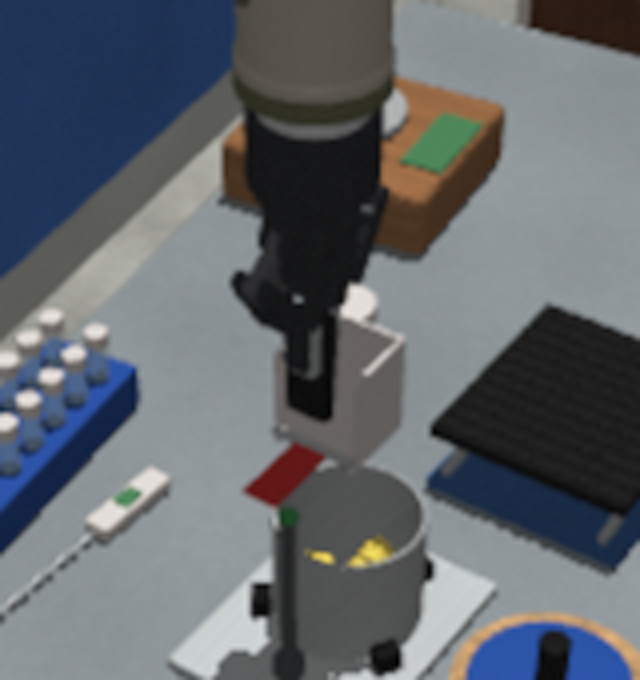

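View pics/E_wrist.png

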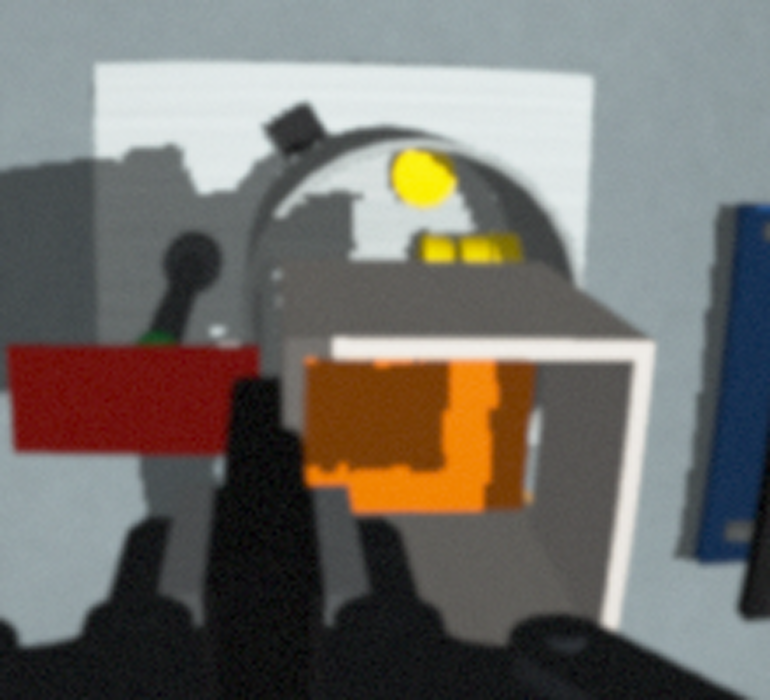

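Cup is empty, flap shut, tablets lie in the beaker. Back to the jack's middle.

```bash
python3 -m creep '{"translation":[[-3,13,0],[-6,26,0],[-7,33,0],[-7,33,0],[-7,33,0],[-7,33,0],[-7,33,0],[-6,26,0],[-4,15,0],[-1.5,7,0]],"rotation":[[0,0,0],[0,0,0],[0,0,0],[0,0,0],[0,0,0],[0,0,0],[0,0,0],[0,0,0],[0,0,0],[0,0,0]],"claw":[6,6,6,6,6,6,6,6,6,6]}'
python3 -m creep '{"translation":[[0,0,0],[0,0,20],[0,0,30],[0,0,25],[0,0,10],[0,0,0],[0,0,0]],"rotation":[[0,0,0],[0,0,0],[0,0,0],[0,0,0],[0,0,0],[0,0,0],[0,0,0]],"claw":[6,6,6,6,6,6,6]}'
python3 - <<'E'
from h import *
go(524.6,-218,138,-6)
d=snapshot("wrist");save(d,"F_wrist",None,1.5)
s=snapshot("side");save(s,"F_side",(240,90,400,230),4)
E
```

```text
time: 48.6
tool_pos: [523.8, -219.8, 254.8]
tcp_rot: [-180.0, 0.1, -6.1]
ft_force: [0.9, 0.4, -2.1]
finger_gap: 11.4
time: 49.3
tool_pos: [525.6, -218.0, 171.5]
tcp_rot: [180.0, -0.1, -5.9]
ft_force: [1.0, -0.3, -2.0]
finger_gap: 10.8
t 49.3 pos [ 525.6 -218.   171.5] rot [ 1.8e+02 -1.0e-01 -5.9e+00] gap 10.8 F [ 1.  -0.3 -2. ]
rotvec [ 0.    -0.001  0.001] shift now [-1.   0.1 33.5] shift after turn [-1.   0.1 33.5] norm 34.0
```

View pics/F_wrist.png

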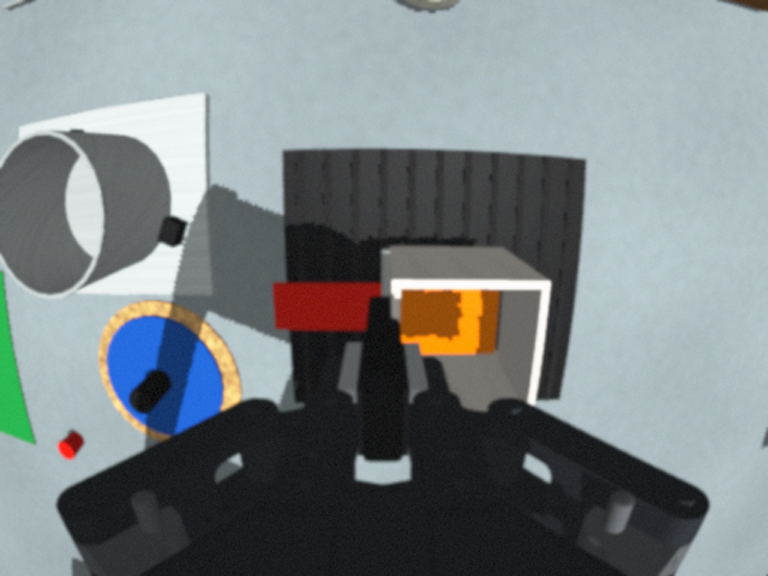

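View pics/F_side.png

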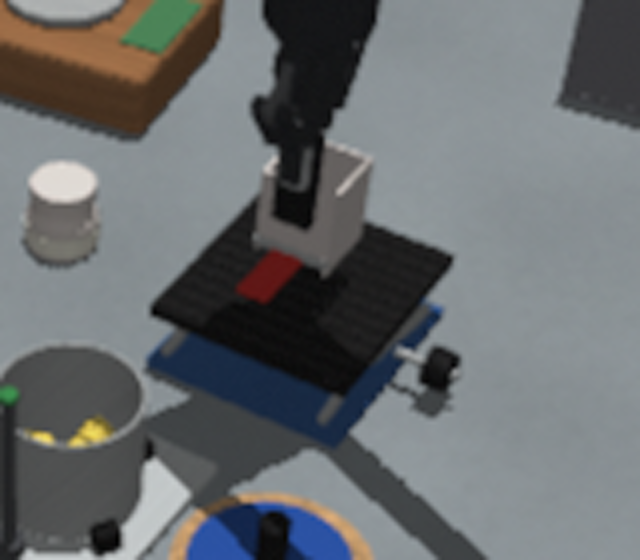

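```bash
python3 -m creep '{"translation":[[-1,0,15],[0,0,10],[0,0,5],[0,0,2],[0,0,1],[0,0,0.5],[0,0,0],[0,0,0]],"rotation":[[0,0,0],[0,0,0],[0,0,0],[0,0,0],[0,0,0],[0,0,0],[0,0,0],[0,0,0]],"claw":[6,6,6,6,6,6,6,6]}'
python3 -c "
from h import *
go(524.6,-218,138,-6)
print(sense()['ft_force'])"
```

```text
time: 50.2
tool_pos: [524.3, -218.5, 137.6]
tcp_rot: [180.0, -0.1, -6.0]
ft_force: [-1.2, 0.8, 5.6]
finger_gap: 10.9
t 50.2 pos [ 524.3 -218.5  137.6] rot [ 1.8e+02 -1.0e-01 -6.0e+00] gap 10.9 F [-1.2  0.8  5.6]
rotvec [ 0.001 -0.001  0.   ] shift now [ 0.3 -0.6 -0.4] shift after turn [ 0.3 -0.6 -0.4] norm 1.0
[-1.22659876  0.83537031  5.63535598]
```

Standing on the plate (5.6 N up). Release symmetrically and rise.

```bash
python3 -m creep '{"translation":[[0,0,0],[0,0,0],[0,0,0],[0,0,-10],[0,0,-30],[0,0,-40],[0,0,-30],[0,0,0],[0,0,0]],"rotation":[[0,0,0],[0,0,0],[0,0,0],[0,0,0],[0,0,0],[0,0,0],[0,0,0],[0,0,0],[0,0,0]],"claw":[18,30,40,40,40,40,40,40,40]}'
python3 - <<'E'
from h import *
d=snapshot("wrist");save(d,"G_wrist",None,1.5)
s=snapshot("side");save(s,"G_side",(240,90,400,230),4)
go(450,-21.5,240,84)
E
```

```text
time: 51.1
tool_pos: [524.5, -218.6, 248.4]
tcp_rot: [179.9, -0.1, -6.0]
ft_force: [-0.3, 0.8, -1.0]
finger_gap: 40.0
t 51.2 pos [ 523.3 -218.   245.7] rot [-1.8e+02  1.0e-01 -6.0e+00] gap 40.0 F [-0.6  0.8  0.1]
rotvec [-2.00e-03  1.00e-03 -1.57e+00] shift now [ -93.3 -187.8    6. ] shift after turn [187.7 -93.4   5.7] norm 210.0
```

View pics/G_wrist.png

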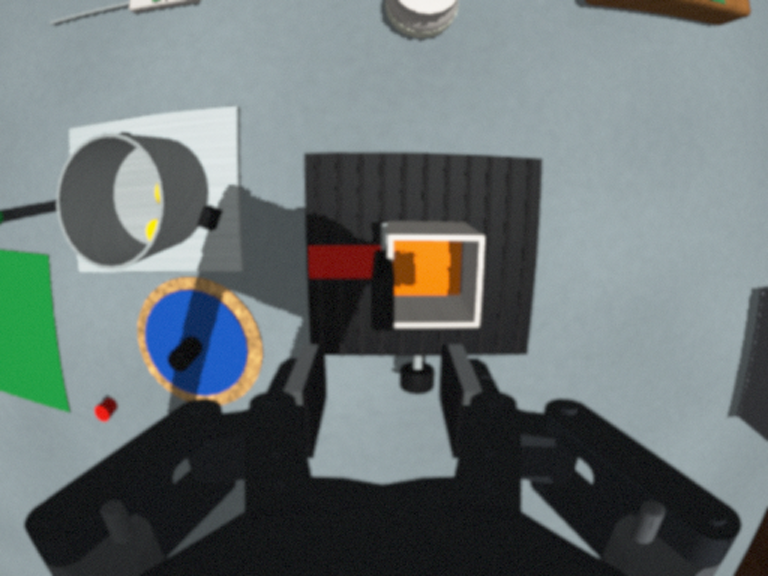

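View pics/G_side.png

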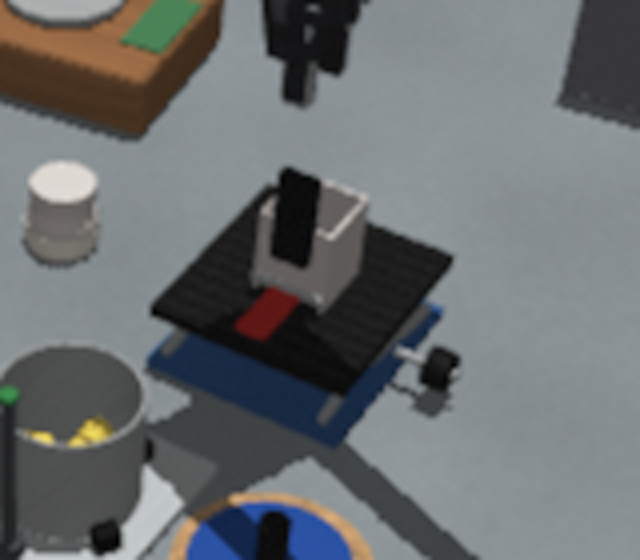

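Cup stands mid-plate, flap shut. Turn back and look straight into the beaker to count tablets and measure its rim.

```bash
python3 -m creep '{"translation":[[0,0,0],[0,0,0],[0,0,0],[0,0,0],[0,0,0],[0,0,0],[0,0,0],[0,0,0],[0,0,0],[0,0,0]],"rotation":[[0,0,-0.143],[0,0,-0.143],[0,0,-0.143],[0,0,-0.143],[0,0,-0.143],[0,0,-0.143],[0,0,-0.143],[0,0,-0.143],[0,0,-0.143],[0,0,-0.143]],"claw":[85,85,85,85,85,85,85,85,85,85]}' 60
python3 -m creep '{"translation":[[0,0,0],[35,10,0],[45,11,0],[45,11,0],[45,11,0],[30,8,0],[0,0,0],[0,0,0]],"rotation":[[0,0,-0.14],[0,0,0],[0,0,0],[0,0,0],[0,0,0],[0,0,0],[0,0,0],[0,0,0]],"claw":[85,85,85,85,85,85,85,85]}'
python3 - <<'E'
from h import *
go(599,-20,240,84)
d=snapshot("wrist");save(d,"H_wrist",None,1.5)
E
```

```text
time: 52.2
tool_pos: [523.0, -217.8, 244.8]
tcp_rot: [-179.8, -0.0, 76.3]
ft_force: [1.2, -0.7, 0.2]
finger_gap: 85.3
time: 53.0
tool_pos: [594.8, -24.1, 245.0]
tcp_rot: [-179.8, 0.0, 84.1]
ft_force: [0.2, -0.5, 0.5]
finger_gap: 84.6
t 53.0 pos [594.8 -24.1 245. ] rot [-179.8    0.    84.1] gap 84.6 F [ 0.2 -0.5  0.5]
rotvec [-0.003  0.     0.002] shift now [4.5 3.8 5. ] shift after turn [4.5 3.8 5. ] norm 8.0
```

View pics/H_wrist.png

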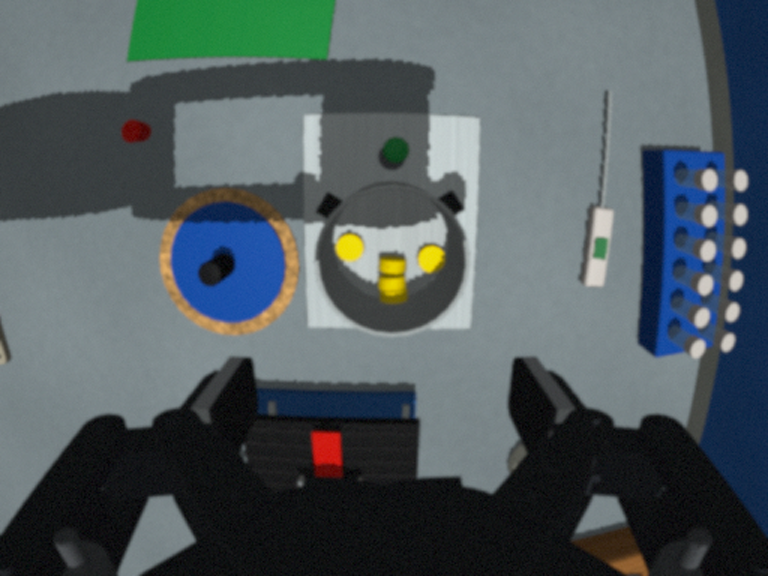

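Beaker shows 5 tablets: flat at (349,247) and (431,258), three on edge around (392,278). Measure the rim.

Run:
```python
from h import *
d=snapshot("wrist");save(d,"H2",(195,105,325,235),6)
for z in [100]:
    for u,v in [(317,257),(466,257),(390,334),(392,182)]: print(plane(d,u/1.5,v/1.5,z,True).round(1))
```

```text
[551.7 -10.2 100. ]
[650.  -20.4 100. ]
[594.3 -69.2 100. ]
[606.   33.3 100. ]
```

View pics/H2.png

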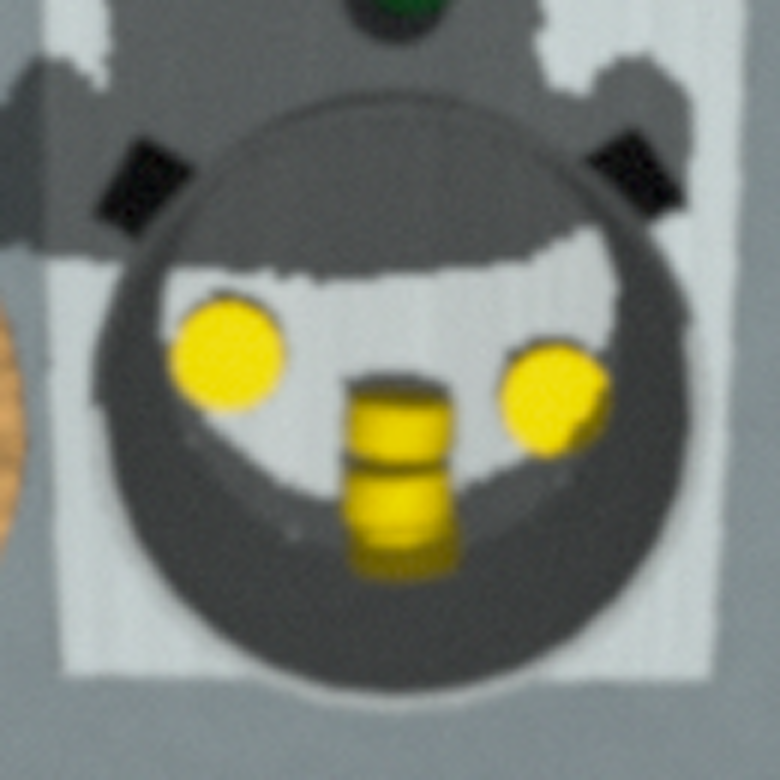

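```bash
cat > rim.py <<'E'
from h import *
def fit(d,z,c,fish,R=52,tol=5,lo=15,hi=40):
    g=cv2.GaussianBlur(cv2.cvtColor(d["frame"],cv2.COLOR_RGB2GRAY),(3,3),0)
    e=cv2.Canny(g,lo,hi);v,u=np.nonzero(e)
    P=np.array([plane(d,a,b,z,fish)[:2] for a,b in zip(u,v)])
    c=np.array(c,float)
    for t in (tol,tol*.7,tol*.5,tol*.5,tol*.5):
        r=np.hypot(*(P-c).T);Q=P[abs(r-R)<t]
        s=np.linalg.lstsq(np.c_[2*Q,np.ones(len(Q))],(Q**2).sum(1),rcond=None)[0];c=s[:2]
        Rf=np.sqrt(s[2]+c@c)
    return c.round(1),round(Rf,1),len(Q)
E
python3 - <<'E'
from rim import *
for n in ("wrist","side","top"):
    d=snapshot(n)
    for c0 in [(599,-20),(602,-17)]: print(n,fit(d,100,c0,n=="wrist"), fit(d,100,c0,n=="wrist",tol=3))
E
```

```text
wrist (array([598.5, -17.3]), np.float64(51.8), 315) (array([600.1, -18.5]), np.float64(52.1), 195)
wrist (array([602.6, -17.1]), np.float64(52.0), 317) (array([603.5, -16.4]), np.float64(52.3), 216)
side (array([599.2, -17.2]), np.float64(51.3), 48) (array([598.3, -16.9]), np.float64(52.0), 39)
side (array([601.2, -17.1]), np.float64(50.8), 46) (array([600.6, -16.5]), np.float64(51.9), 27)
top (array([602.2, -19.3]), np.float64(51.8), 54) (array([601.7, -19.9]), np.float64(51.8), 40)
top (array([601.6, -15.9]), np.float64(51.6), 55) (array([602. , -17.2]), np.float64(51.9), 35)
```

Rim centre ≈ (600.5,−18) from all three cameras and from the striker. Fetch the lid.

```bash
python3 -m creep '{"translation":[[-4,-40,0],[-4,-45,0],[-3,-40,0],[-1.5,-19,0],[0,0,45],[0,0,45],[0,0,30],[0,0,0],[0,0,0]],"rotation":[[0,0,0],[0,0,0],[0,0,0],[0,0,0],[0,0,0],[0,0,0],[0,0,0],[0,0,0],[0,0,0]],"claw":[85,85,85,85,85,85,85,85,85]}'
python3 - <<'E'
from rim import *
go(450,-21.5,16,84)
d=snapshot("wrist");save(d,"I_wrist",None,1.5)
for n in ("wrist","side"):
    d=snapshot(n);print(n,fit(d,8,(450,-21.5),n=="wrist",R=57))
E
```

```text
time: 54.15
tool_pos: [450.9, -22.5, 127.4]
tcp_rot: [-180.0, 0.0, 83.9]
ft_force: [0.0, -0.7, 0.2]
finger_gap: 84.7
t 54.15 pos [450.9 -22.5 127.4] rot [-180.     0.    83.9] gap 84.7 F [ 0.  -0.7  0.2]
rotvec [-0.     0.    -0.001] shift now [  0.9  -0.9 111.4] shift after turn [  0.9  -1.  111.4] norm 111.0
wrist (array([449.1, -21.8]), np.float64(56.4), 466)
side (array([448.6, -21.6]), np.float64(57.3), 127)
```

View pics/I_wrist.png

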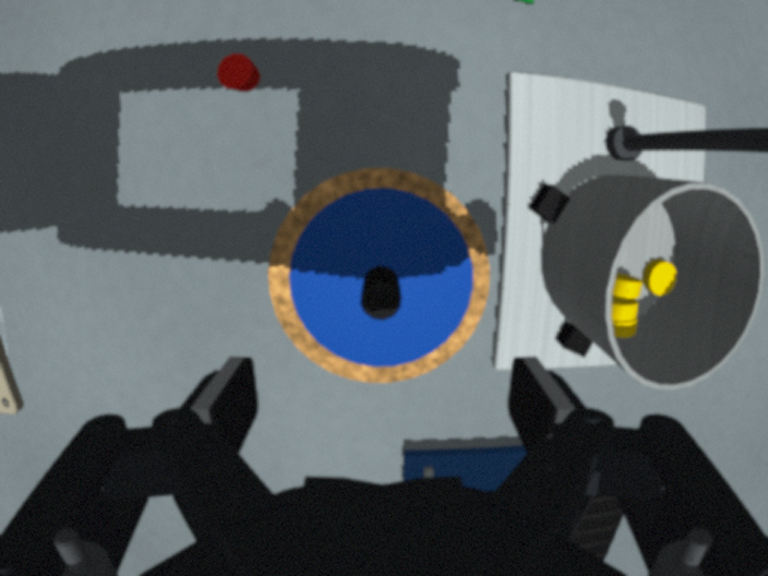

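Lid at (449.3,−21.7), matches. Descend, grip, lift.

```bash
python3 -m creep '{"translation":[[0.8,-1.2,35],[0,0,40],[0,0,25],[0,0,10],[0,0,0],[0,0,0],[0,0,0],[0,0,0],[0,0,0],[0,0,0]],"rotation":[[0,0,0],[0,0,0],[0,0,0],[0,0,0],[0,0,0],[0,0,0],[0,0,0],[0,0,0],[0,0,0],[0,0,0]],"claw":[85,85,85,85,85,10,10,10,10,10]}' 60
python3 -c "
from h import *
go(449.3,-21.7,16,84)"
python3 -m creep '{"translation":[[0,0,0],[0,0,-5],[0,0,-20],[0,0,-40],[0,0,-45],[0,0,-45],[0,0,0],[0,0,0]],"rotation":[[0,0,0],[0,0,0],[0,0,0],[0,0,0],[0,0,0],[0,0,0],[0,0,0],[0,0,0]],"claw":[10,10,10,10,10,10,10,10]}'
python3 -c "
from h import *
go(600.5,-18,170,84)
d=snapshot('wrist');save(d,'J_wrist',None,1.5)"
```

```text
time: 55.3
tool_pos: [450.7, -21.3, 17.8]
tcp_rot: [179.9, 0.0, 84.0]
ft_force: [0.6, 0.0, 5.2]
finger_gap: 20.1
t 55.3 pos [450.7 -21.3  17.8] rot [179.9   0.   84. ] gap 20.1 F [0.6 0.  5.2]
rotvec [ 0.002  0.    -0.   ] shift now [-0.6 -1.4  1.8] shift after turn [-0.6 -1.4  1.8] norm 2.0
time: 56.1
tool_pos: [450.7, -21.3, 173.1]
tcp_rot: [179.8, 0.0, 84.0]
ft_force: [-0.3, 0.0, -1.9]
finger_gap: 20.6
t 56.1 pos [450.7 -21.3 173.1] rot [179.8   0.   84. ] gap 20.6 F [-0.3  0.  -1.9]
rotvec [ 0.003  0.    -0.   ] shift now [ 18.9 148.6   3.6] shift after turn [ 18.9 148.6   3.1] norm 150.0
```

View pics/J_wrist.png

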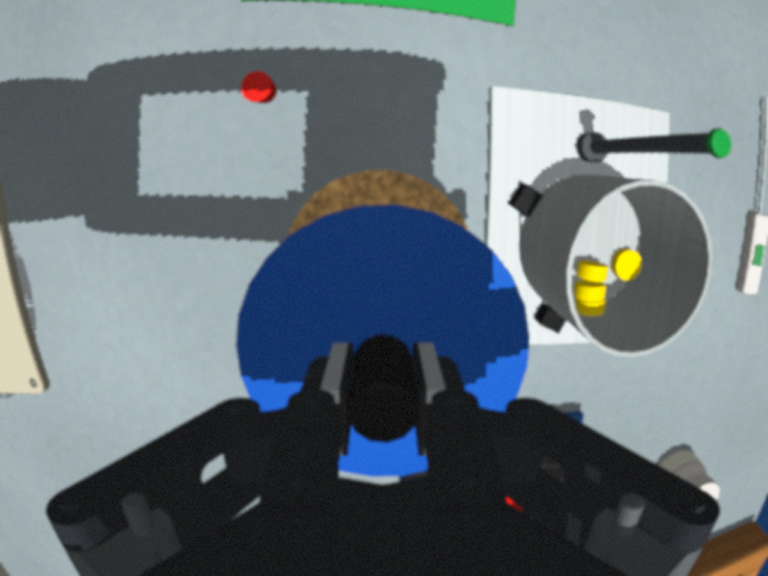

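```bash
python3 -m creep '{"translation":[[2,15,0],[4,35,0],[5,40,0],[5,38,0],[2.5,20,0],[0,0,0],[0,0,0],[0,0,0]],"rotation":[[0,0,0],[0,0,0],[0,0,0],[0,0,0],[0,0,0],[0,0,0],[0,0,0],[0,0,0]],"claw":[10,10,10,10,10,10,10,10]}'
python3 - <<'E'
from rim import *
go(600.5,-18,116,84)
z=sense()["tool_pos"][2]-14.8+5
for n in ("wrist","side"):
    d=snapshot(n);print(n,fit(d,z,(600.5,-18),n=="wrist",R=57));save(d,"K_"+n,*((None,1.5) if n=="wrist" else ((200,120,320,240),5)))
E
```

```text
time: 56.95
tool_pos: [597.5, -18.1, 170.2]
tcp_rot: [-179.8, 0.0, 84.0]
ft_force: [0.2, -0.6, -1.0]
finger_gap: 20.4
t 56.95 pos [597.5 -18.1 170.2] rot [-179.8    0.    84. ] gap 20.4 F [ 0.2 -0.6 -1. ]
rotvec [-0.003  0.    -0.   ] shift now [ 0.5  3.2 54.1] shift after turn [ 0.5  3.  54.2] norm 54.0
wrist (array([595.8, -18.3]), np.float64(56.8), 728)
side (array([595.4, -18.8]), np.float64(57.6), 90)
```

View pics/K_wrist.png

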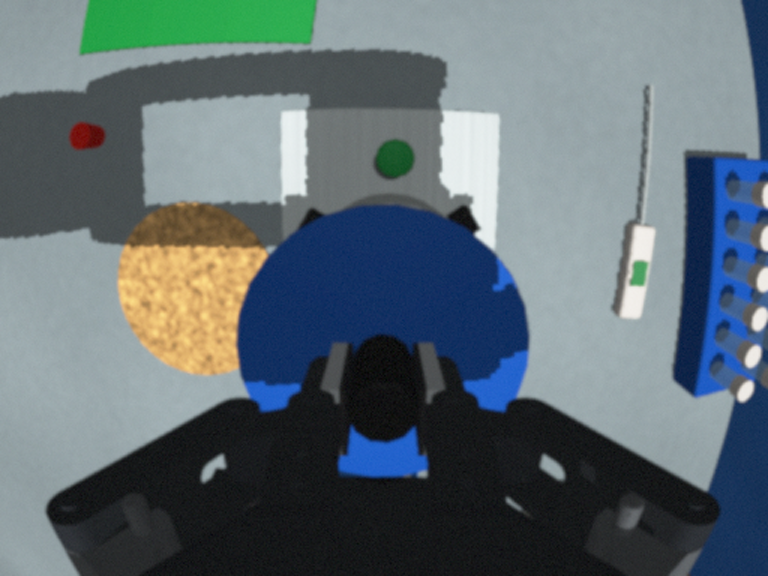

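View pics/K_side.png

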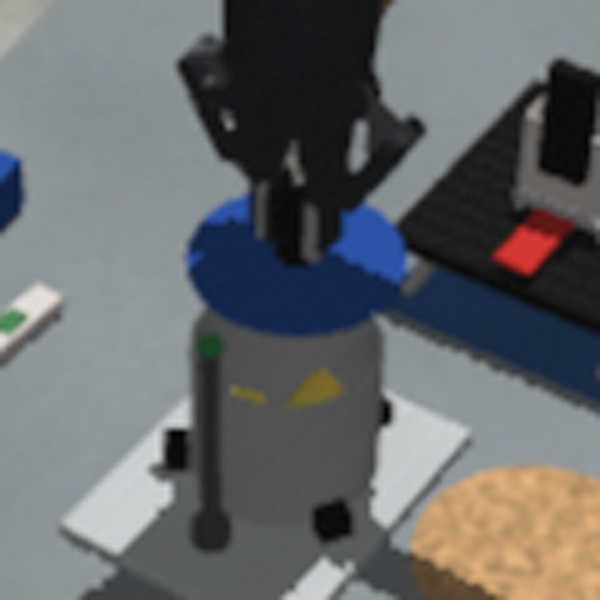

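```bash
python3 -m creep '{"translation":[[1,4,10],[0,0,20],[0,0,12],[0,0,0],[0,0,0],[0,0,0]],"rotation":[[0,0,0],[0,0,0],[0,0,0],[0,0,0],[0,0,0],[0,0,0]],"claw":[10,10,10,10,10,10]}'
python3 - <<'E'
from rim import *
go(600.5,-18,115,84)
z=sense()["tool_pos"][2]-14.8+5
for n in ("wrist","side"):
    d=snapshot(n);print(n,fit(d,z,(600.5,-18),n=="wrist",R=57));
    if n=="side":save(d,"L_"+n,(200,120,320,240),5)
E
```

```text
time: 57.65
tool_pos: [603.7, -17.7, 130.7]
tcp_rot: [179.9, 0.0, 84.0]
ft_force: [0.3, -0.9, -0.2]
finger_gap: 20.2
t 57.65 pos [603.7 -17.7 130.7] rot [179.9   0.   84. ] gap 20.2 F [ 0.3 -0.9 -0.2]
rotvec [ 0.001  0.    -0.   ] shift now [-0.6 -3.1 15.7] shift after turn [-0.6 -3.1 15.7] norm 16.0
wrist (array([602., -18.]), np.float64(56.8), 696)
side (array([601.7, -17.7]), np.float64(57.6), 86)
```

View pics/L_side.png

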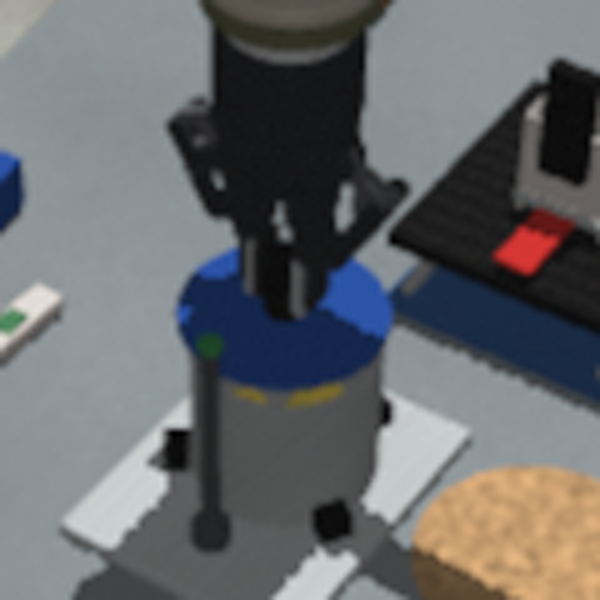

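```bash
python3 -m creep '{"translation":[[0,-1.5,6],[0,0,5],[0,0,3],[0,0,1],[0,0,1],[0,0,0],[0,0,0]],"rotation":[[0,0,0],[0,0,0],[0,0,0],[0,0,0],[0,0,0],[0,0,0],[0,0,0]],"claw":[10,10,10,10,10,10,10]}'
python3 - <<'E'
from rim import *
go(600.5,-18,115,84)
for n in ("wrist","side"):
    d=snapshot(n);print(n,fit(d,105,(600.5,-18),n=="wrist",R=57));
E
```

```text
time: 58.45
tool_pos: [601.4, -17.5, 114.8]
tcp_rot: [-180.0, 0.0, 84.0]
ft_force: [-5.6, 0.3, 8.2]
finger_gap: 20.6
t 58.45 pos [601.4 -17.5 114.8] rot [-180.    0.   84.] gap 20.6 F [-5.6  0.3  8.2]
rotvec [-0.  0. -0.] shift now [-0.6 -0.8 -0.2] shift after turn [-0.6 -0.8 -0.2] norm 1.0
wrist (array([599.8, -18.4]), np.float64(57.0), 605)
side (array([599.5, -18. ]), np.float64(57.4), 88)
```

Lid rests on the rim (8 N, z as computed), centre (599.7,−18.2). Release and rise.

```bash
python3 -m creep '{"translation":[[0,0,0],[0,0,0],[0,0,0],[0,0,-10],[0,0,-40],[0,0,-45],[0,0,-45],[0,0,0],[0,0,0],[0,0,0]],"rotation":[[0,0,0],[0,0,0],[0,0,0],[0,0,0],[0,0,0],[0,0,0],[0,0,0],[0,0,0],[0,0,0],[0,0,0]],"claw":[40,85,85,85,85,85,85,85,85,85]}'
python3 -m creep '{"translation":[[0,-40,0],[0,-45,0],[0,-45,0],[0,-45,0],[0,0,0],[0,0,0]],"rotation":[[0,0,0],[0,0,0],[0,0,0],[0,0,0],[0,0,0],[0,0,0]],"claw":[85,85,85,85,85,85]}'
python3 - <<'E'
from rim import *
go(600.5,-18,115,84)
for n in ("wrist","side","top"):
    d=snapshot(n);print(n,fit(d,105,(600,-18),n=="wrist",R=57));
    save(d,"M_"+n,*((None,1.5) if n=="wrist" else ((140,90,400,290),3)))
E
```

```text
time: 59.55
tool_pos: [601.1, -17.5, 252.9]
tcp_rot: [-179.9, -0.0, 84.0]
ft_force: [-0.1, 0.4, -1.1]
finger_gap: 84.9
time: 60.15
tool_pos: [426.4, 1.0, 252.7]
tcp_rot: [-179.9, -0.0, 84.0]
ft_force: [-0.5, 0.1, -0.0]
finger_gap: 85.2
t 60.15 pos [426.4   1.  252.7] rot [-179.9   -0.    84. ] gap 85.2 F [-0.5  0.1 -0. ]
rotvec [-0.001 -0.    -0.   ] shift now [ -0.7 175.3 137.5] shift after turn [ -0.7 175.1 137.7] norm 223.0
wrist (array([599.4, -18.1]), np.float64(56.7), 392)
side (array([599.5, -18.4]), np.float64(57.4), 77)
top (array([601.3, -16.7]), np.float64(57.0), 97)
```

View pics/M_side.png

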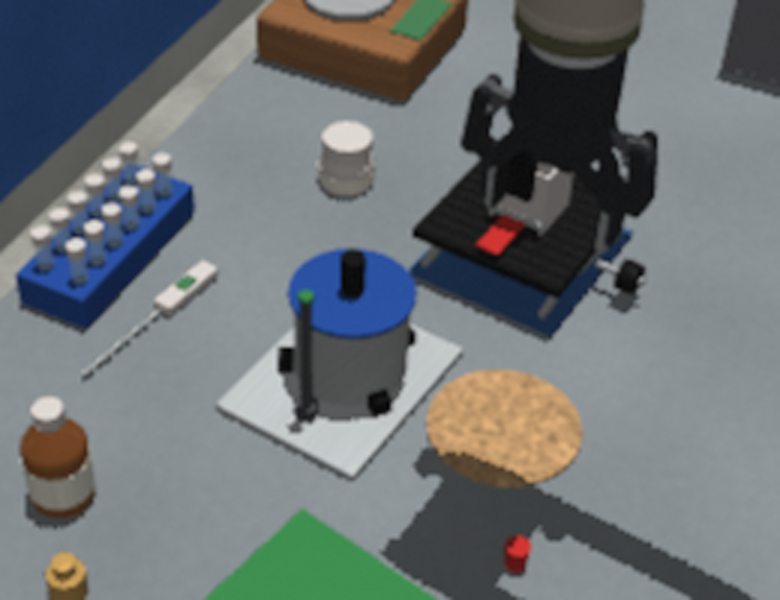

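View pics/M_top.png

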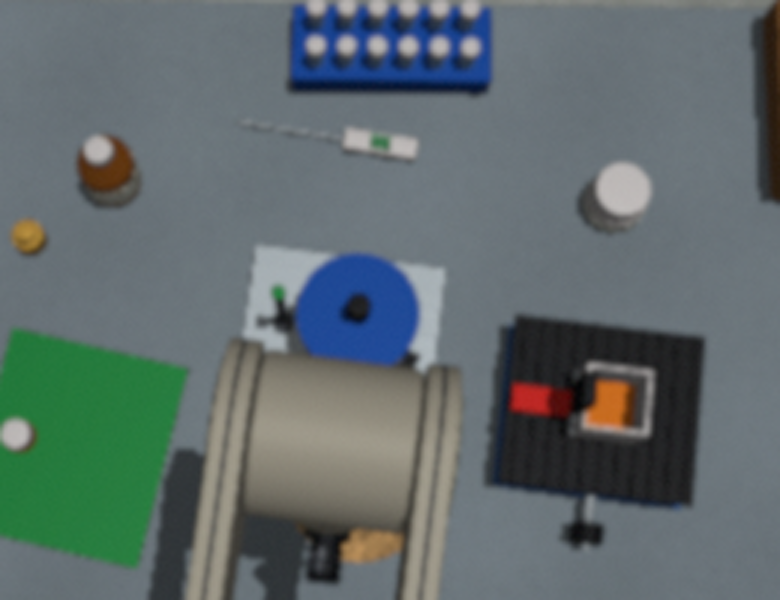

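View pics/M_wrist.png

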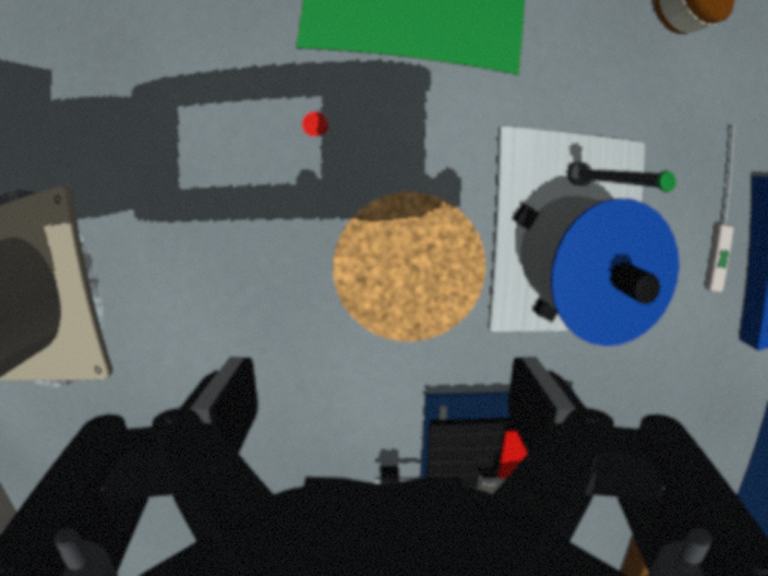

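Side, top and wrist agree: the lid is on the beaker around (600,−18), the cup stands mid-plate with its flap shut, the bystanders are unmoved and the arm is clear. Handing in.

```bash
python3 -c "
from bench import *
print(hand_in())"
```

```text
the job is handed in; nothing more can be done
None
```

The job is done and handed in at about 60 s of the 210 s allowed; no verdict was reported.

I laid the lid on the cork mat, dropped all five tablets into the cup on the jack, and opened the cup on the striker over the beaker. I then stood the empty cup back on the jack plate and put the lid back on the beaker.

- **Tablets:** with the lid off, I counted five in the beaker, two flat and three on edge. I did not look in again after the lid went on.
- **Lid:** it rested on the rim with about 8 N of support at the expected height. Its axis came out at (599.4 to 601.3, −16.7 to −18.4) mm, against the beaker at about (600.5, −18), so it is within roughly 2 mm.
- **Beaker centre:** single camera fits of the rim scattered by 2 to 3 mm. I used their cluster, and the striker's position gave the same point; the tolerance is 9 mm.
- **Cup:** it stands mid-plate. The flap looked shut in the images, but I could not read its angle.
- **Bystanders and arm:** the bystanders looked unmoved by eye in the last pictures. The arm was clear of everything, at 253 mm height.

No check failed.

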